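# Load a test panel from its bin into the scratch-test bed

## Task

First flip the orange stop flag on the scratch-test bed fully down across the bed. Then take the green test panel out of the deep narrow bin - its plain end is caught under the bin's steel lip, so raise the yellow-tab end first and draw it out at a slant - and lay it on the bed, tab upward, without dropping it. Push it home with its plain end against the lowered stop and its long side flush along the aluminium fence, let go, and leave the tape roll, the gauge and the spanner alone.

Things in the scene. Friction and masses are not known exactly. Their poses are not given: they have to be found in the camera images.
- bin: Grey open metal bin fixed to the bench, outside 176 (x) x 98 (y) x 65 mm high, walls and floor 5 mm, inside 166 x 88 mm. Origin: centre of underside; z up; x runs along its length toward the end with a flat steel lip, 6 mm thick, level with the rim, reaching 35 mm inward over the inside (54 mm clear between floor and lip).
- panel: Test panel: plate 150 (x) x 72 (y) x 8 mm, green coated face on top, 0.25 to 0.5 kg. Origin: centre of underside; z up; x toward its plain end (x = +75 mm). Yellow upright grip tab, 10 mm thick along x, 44 mm wide, centred at x = -38 mm, from 8 to 48 mm above the underside. Starts flat on the bin's floor, x the same way as the bin's, a few mm of play on every side.
- panel_tab (a point): Middle of the top edge of the yellow tab, 48 mm above the panel's underside.
- panel_plain_end (a point): Middle of the panel's plain end face, at half the plate's thickness.
- bed: Scratch-test bed fixed to the bench: dark steel base 270 (x) x 120 (y) mm, top surface at z = 12 mm; aluminium fence along its whole -y side (inner face y = -40, outer face y = -56, top z = 34 mm). Origin: centre of underside; x along the bed toward the stop. The lowered stop's face is at x = +85 mm; a panel that is home has its origin at x +10, y -4, z +12 mm, its x axis along the bed's.
- flag (a joint): Angle of the orange flip stop, rad: 0 = standing straight up, negative = leaning back away from the bed (to -0.40), +1.571 = fully down across the bed (end of travel). The hinge is stiff (about 0.05 N m friction): the flag stays where it is left.
- flag_hinge (a point): Centre of the flag's hinge, above the fence; the hinge axis runs along the bed's x. In the bed's frame x = 95, y = -50, z = 44 mm. Two lugs stand beside the flag, 12.5 to 20.5 mm either side along x, up to z = 55 mm. A tall reactor stands on the bench 0.1 m and more to the right of the bed, beyond x = 0.38 m of the robot; keep the arm clear of it.
- flag_tip (a point): Tip of the flag, 62 mm from the hinge. Flag 20 mm wide along the bed's x; its flat back (facing away from the bed when up, upward when down) is 8 mm from the line hinge-tip; on the other side a foot reaches 30 mm from that line, so that when down it hangs to 2 mm above the bed, over y from -34 to +12 mm.
- tape_roll: Black roll of tape lying flat, 55 mm across, 19 mm high; origin centre of underside. Bystander.
- spare_gauge: Round pressure gauge lying on its back, 96x63x28 mm; origin centre of underside. Bystander.
- spanner_14: Double-ended steel spanner lying flat, 156 mm long; origin centre of underside. Bystander.

How it is judged:
By the outcome, as a careful person would: the job done as asked, in the order asked, and still so for the second after the job is handed in, with the robot touching nothing.
It also fails if it takes over 64 s, if anything falls off the work surface, if the arm or the gripper's body presses on something with over 40 N, if the wrist force passes 120 N, or if a joint passes its speed limit or range.

## Robot

A 7-joint arm with a two-finger parallel gripper is mounted at the origin on a cart in front of the work surface, level with it; the furniture and walls round the work are solid. World frame = base frame: x ahead of the robot, y to its left, z up, the work surface at z = 0. Lengths are in m, angles in rad, forces in N, time in s.
With the tool pointing down it reaches from about 0.4 to 0.85 m from the base axis. Payload 4.5 kg.
Tool frame: the origin (TCP) lies midway between the tips of the shut fingers; the grasp point (between the pads) lies 19 mm behind it (ctrl.grasp_offset is the distance from the TCP to the grasp point, in m); z points along the fingers, y is the direction in which the jaws open and shut (so a half turn about z gives the same grasp; the last joint's range is limited). The gripper opens to 88 mm and grips with 3 to 60 N. Pads are 18 mm wide; open, the fingers measure 123 mm over their backs; the gripper's body (75 mm by 187 mm) begins 45 mm behind the grasp point.
Start: joints at [-1.125, 0.689, -0.195, 1.565, 0.157, 0.902, -0.215], TCP at [0.25, 0.573, 0.217] pointing down, gripper open.
Joint ranges: [-3.01, 3.01], [-0.46, 2.08], [-1.47, 1.51], [0.13, 2.56], [-1, 4.14], [0.04, 2.09], [-2.66, 2.66]. Speed limits (rad/s): [2.57, 2.57, 3.14, 3.14, 3.14, 3.14, 3.14].

## Interface

Orientations are given as a 3x3 rotation matrix whose columns are the frame's x, y, z axes.
In Python, from workcell import ctrl gives the robot as it stands. The module is installed in compiled form; this text tells all that it offers.
- The arm moves only by the tool carry_out, never from a script. Its arguments are lists of equal length, an entry for each row: "dr": the turn, a rotation vector about the world's x, y, z in units of 5 degrees (1.0 is 5 degrees), a list of three; "offset": the shift along the world's x, y, z in units of 25 mm (1.0 is 25 mm), a list of three; "jaw": the closure, from 0 (fully open) to 1 (shut). In form: {"dr": [[ax, ay, az], ...], "offset": [[x, y, z], ...], "jaw": [jaw, ...]}. A call has exactly 10 rows; each row is the pose to reach, as a shift and turn from the pose commanded when the call began; what a row does not reach only later rows make up. A row lasts 1/12 s, in which the tool goes at most 41.7 mm and 7.16 degrees, less where a joint would pass 70% of its speed; a pose out of reach is approached as far as the arm can. A call with a gripper value outside its range is refused whole. The fingers move at their own pace and stop on an object; "newtons" is the grip in N (left out, the last holds). Time passes only in rows, so rows that repeat a pose let the fingers close, or fill a call up. It gives the time, the measured TCP pose, the force and the opening at its end, in the units of the state.
- ctrl.state(): the state, without advancing time (a new reading comes with each control period).
- ctrl.camera(name): name is "side" or "top"; returns a dict with "color" (400x640x3 uint8, red, green, blue), "intrinsics" (3x3 intrinsics, pixels), "dist_coeffs" ([k1, k2, p1, p2, k3] as OpenCV has them; the pictures are not rectified), "cam_to_world" (4x4, takes a point from camera to world coordinates). Camera axes: x right, y down, z forward; pixel columns grow to the right and rows downward; lengths in m; the calibration is good to about 2 mm. A picture is of the moment at which its call begins. There is no depth.
- ctrl.finish_job(): hands the job in, once; it reports no verdict.
The state is a dict: "t": time; "q": joint angles; "joint_vel": joint speeds; "effort": joint torques, N m; "tool_pos": TCP position; "tcp_rot": TCP orientation; "ft_force": force on the tool from outside, world axes, zero at the start; "wrist_torque": the same for the moment, N m; "opening": finger opening in m.
Only numpy, scipy, OpenCV 4.12 (cv2) and the standard library are available. Lean on these libraries where they do the work, as an engineer would, in place of code of your own. Each camera call takes 0.05 s, during which the arm holds its last target.

## Working session

There is one attempt and no reset: what is moved stays moved. The work goes in short steps, Python scripts to look and compute and a tool call to move; the robot and the scene stay as the last step left them, time stands still between calls to the robot, and variables do not carry over. Pictures are saved under pics/ and viewed, and the job is handed in when it is done.

Besides the shell and the picture viewer there is one more tool, called as name(argument=value, ...), one argument or row to a line, values as JSON. carry_out: Moves the arm, as the interface text tells. Its arguments: {"type":"object","properties":{"dr":{"type":"array"},"offset":{"type":"array"},"jaw":{"type":"array"},"newtons":{"type":"number"}},"required":["dr","offset","jaw"]}

```bash
mkdir -p pics; python3 - <<'E'
from workcell import ctrl
import cv2,numpy as np
np.set_printoptions(precision=4,suppress=True)
s=ctrl.state()
for k in s: print(k,np.array(s[k]))
for n in("side","top"):
    c=ctrl.camera(n); cv2.imwrite(f"pics/{n}0.png",c["color"][:,:,::-1]); print(n,c["intrinsics"],c["dist_coeffs"],c["cam_to_world"])
print(ctrl.grasp_offset)
E
```

```text
t 0.0
q [-1.1252  0.69   -0.1945  1.5663  0.1573  0.9025 -0.2151]
joint_vel [ 0.0009  0.0013  0.0002  0.0003 -0.     -0.0002 -0.0016]
effort [ -0.0008 -52.755   -1.2667 -15.3429  -0.0526   0.0068   0.0002]
tool_pos [0.2499 0.5721 0.2166]
tcp_rot [[-0.9164  0.4002 -0.0006]
 [ 0.4002  0.9164 -0.0018]
 [-0.0001 -0.0019 -1.    ]]
ft_force [-0.0163 -0.2743  0.2258]
wrist_torque [-0.0477 -0.0199  0.0637]
opening 0.08814327236864888
side [[513.3323   0.     328.581 ]
 [  0.     513.3323 202.9699]
 [  0.       0.       1.    ]] [-0.0927  0.      0.      0.      0.    ] [[-0.8638  0.2158 -0.4552  1.1771]
 [ 0.5036  0.394  -0.7689  1.2501]
 [ 0.0134 -0.8934 -0.4491  0.7157]
 [ 0.      0.      0.      1.    ]]
top [[478.239    0.     318.1299]
 [  0.     478.239  197.2104]
 [  0.       0.       1.    ]] [-0.042  0.     0.     0.     0.   ] [[ 0.0091 -0.9928  0.1197  0.4137]
 [-1.     -0.009   0.0013  0.2026]
 [-0.0002 -0.1197 -0.9928  1.3979]
 [ 0.      0.      0.      1.    ]]
0.0187
```

View pics/side0.png

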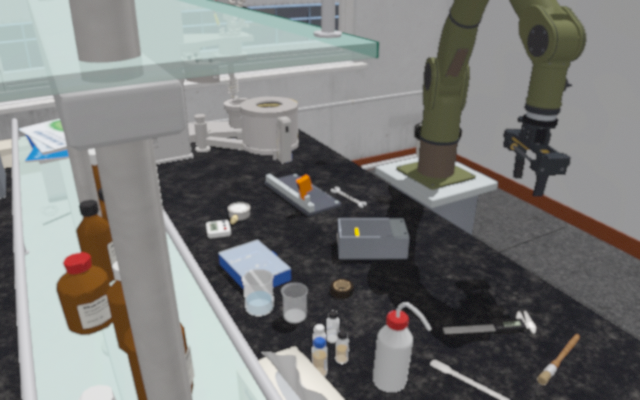

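View pics/top0.png

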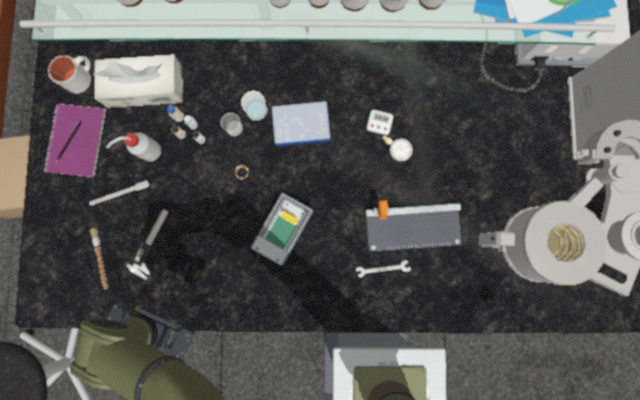

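```bash
python3 - <<'E'
import cv2
a=cv2.imread("pics/top0.png"); 
cv2.imwrite("pics/t_bin.png",cv2.resize(a[180:280,235:335],None,fx=6,fy=6,interpolation=cv2.INTER_CUBIC)[:600])
cv2.imwrite("pics/t_bed.png",cv2.resize(a[185:285,350:480],None,fx=6,fy=6,interpolation=cv2.INTER_CUBIC))
b=cv2.imread("pics/side0.png")
cv2.imwrite("pics/s_all.png",cv2.resize(b[160:280,250:420],None,fx=4.7,fy=4.7,interpolation=cv2.INTER_CUBIC))
E
```

```text
(no output)
```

View pics/t_bin.png

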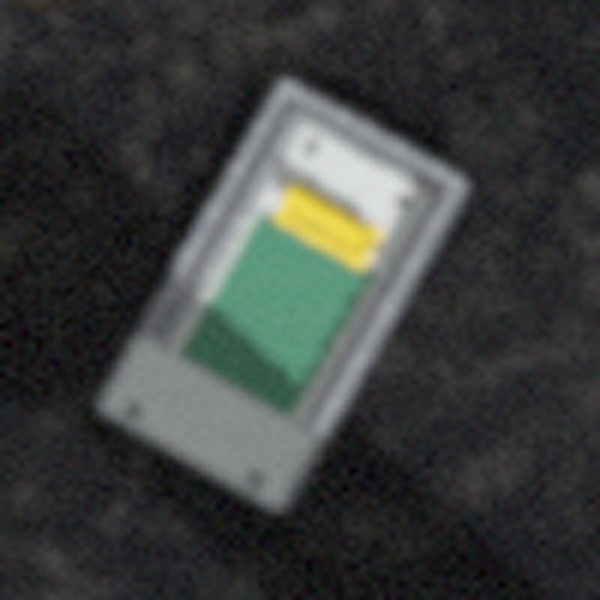

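View pics/t_bed.png

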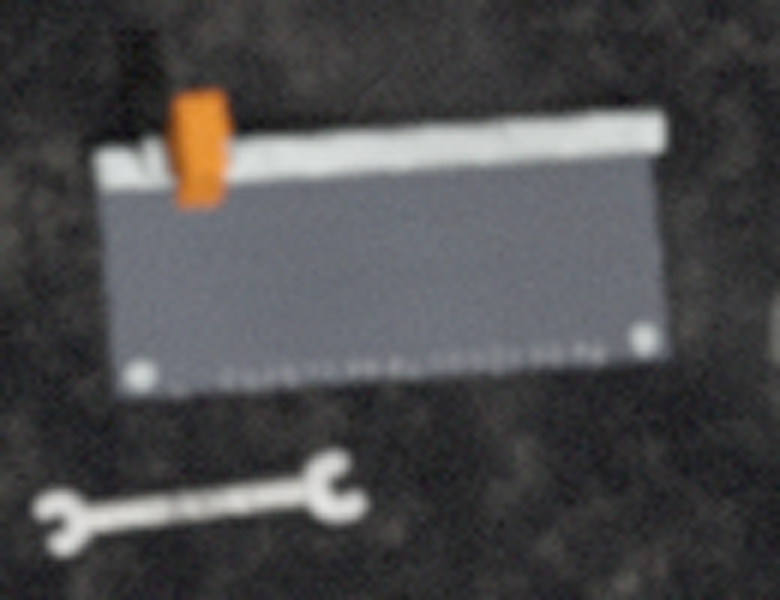

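View pics/s_all.png

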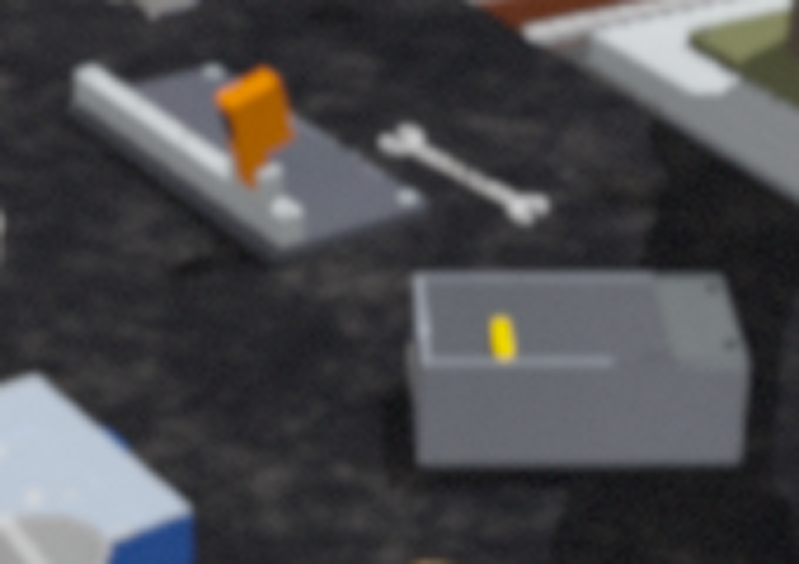

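```bash
cat > h.py <<'E'
import cv2,numpy as np
np.set_printoptions(precision=4,suppress=True)
K={"top":np.array([[478.239,0,318.1299],[0,478.239,197.2104],[0,0,1]]),"side":np.array([[513.3323,0,328.581],[0,513.3323,202.9699],[0,0,1]])}
D={"top":np.array([-.042,0,0,0,0]),"side":np.array([-.0927,0,0,0,0])}
from workcell import ctrl
def T(n):
    import json,os
    f=n+"_T.npy"
    if not os.path.exists(f): np.save(f,ctrl.camera(n)["cam_to_world"])
    return np.load(f)
def cast(n,uv,z):
    uv=np.array(uv,float).reshape(-1,1,2); p=cv2.undistortPoints(uv,K[n],D[n])[:,0]
    M=T(n); d=np.c_[p,np.ones(len(p))]@M[:3,:3].T; o=M[:3,3]
    return o+d*((np.reshape(z,(-1,1))-o[2])/d[:,2:])
def proj(n,P):
    W=np.linalg.inv(T(n)); r,_=cv2.Rodrigues(W[:3,:3])
    return cv2.projectPoints(np.array(P,float).reshape(-1,3),r,W[:3,3],K[n],D[n])[0][:,0]
def crop(uv,f,ox,oy): return (np.array(uv,float)+.5)/f-.5+[ox,oy]
E
python3 - <<'E'
from h import *
b=cast("top",crop([(285,75),(470,185),(285,515),(97,408)],6,235,180),.065)
print(b, b.mean(0)); 
x=(b[2]+b[3]-b[0]-b[1]); print("bin ang",np.degrees(np.arctan2(x[1],x[0])),np.linalg.norm(x)/2); y=b[1]+b[2]-b[0]-b[3];y=-y; print(np.degrees(np.arctan2(y[1],y[0])),np.linalg.norm(y)/2)
z=[.012,.012,.034,.034,.034,.034]
d=cast("top",crop([(117,397),(668,357),(96,148),(667,110),(667,152),(100,190)],6,350,185),z)
print(d)
for i,j in((1,0),(3,2),(4,5)):
    v=d[j]-d[i];print(np.degrees(np.arctan2(v[1],v[0])),np.linalg.norm(v))
im=cv2.imread("pics/top0.png");hsv=cv2.cvtColor(im,cv2.COLOR_BGR2HSV)
m=cv2.inRange(hsv,(22,120,120),(33,255,255));m[:,:235]=0;m[:,335:]=0;m[:180]=0;m[280:]=0
c=max(cv2.findContours(m,0,2)[0],key=cv2.contourArea);r=cv2.minAreaRect(c);print(r);print("tab",cast("top",[r[0]],.053))
bx=cv2.boxPoints(r);print(cast("top",bx,.053))
E
```

```text
[[0.588  0.3058 0.065 ]
 [0.537  0.2185 0.065 ]
 [0.3837 0.3021 0.065 ]
 [0.4319 0.39   0.065 ]] [0.4851 0.3041 0.065 ]
bin ang 151.5232002296758 0.1760416380440505
60.486568947470275 0.1006116900058126
[[ 0.4266  0.0561  0.012 ]
 [ 0.4478 -0.2105  0.012 ]
 [ 0.5446  0.0681  0.034 ]
 [ 0.5653 -0.2064  0.034 ]
 [ 0.5451 -0.2059  0.034 ]
 [ 0.5245  0.0662  0.034 ]]
94.53260741741771 0.2673731447698884
94.31088303311276 0.27527183158083074
94.31711094805362 0.2728786496331782
((288.9117736816406, 217.1470489501953), (15.4348726272583, 6.859943389892578), 30.963754653930664)
tab [[0.5185 0.2862 0.053 ]]
[[0.5212 0.3098 0.053 ]
 [0.5379 0.3002 0.053 ]
 [0.5158 0.2625 0.053 ]
 [0.4991 0.2722 0.053 ]]
```

```bash
python3 - <<'E'
from h import *
ax=np.radians(94.35);O=np.array([.497,-.073,0]);X=np.array([np.cos(ax),np.sin(ax),0]);Y=np.array([-X[1],X[0],0]);Z=np.array([0,0,1])
B=lambda x,y,z:O+X*x/1e3+Y*y/1e3+Z*z/1e3
for n in("side","top"):
    im=cv2.imread(f"pics/{n}0.png");
    m=cv2.inRange(cv2.cvtColor(im,cv2.COLOR_BGR2HSV),(6,150,110),(19,255,255))
    r0=(280,320,160,215) if n=="side" else (370,400,190,230)
    mm=np.zeros_like(m);mm[r0[2]:r0[3],r0[0]:r0[1]]=m[r0[2]:r0[3],r0[0]:r0[1]]
    ys,xs=np.nonzero(mm);print(n,"orange bbox",xs.min(),xs.max(),ys.min(),ys.max(),"cent",xs.mean(),ys.mean())
    for th in(-.4,-.2,0,.2,.4):
        u=np.array([np.sin(th),np.cos(th)]);v=np.array([-np.cos(th),np.sin(th)])
        pts=[]
        for dx in(-10,10):
            for r,w in((62,8),(62,-30),(16,-30),(0,8)):
                q=u*r+v*w; pts.append(B(95+dx,-50+q[0],44+q[1]))
        p=proj(n,pts);print(th,p.min(0),p.max(0))
    # yellow tab
    m=cv2.inRange(cv2.cvtColor(im,cv2.COLOR_BGR2HSV),(20,120,100),(34,255,255))
    r0=(345,370,220,245) if n=="side" else (270,310,200,240)
    mm=np.zeros_like(m);mm[r0[2]:r0[3],r0[0]:r0[1]]=m[r0[2]:r0[3],r0[0]:r0[1]]
    ys,xs=np.nonzero(mm);print("yel",xs.min(),xs.max(),ys.min(),ys.max())
    ab=np.radians(151.2);C=np.array([.4851,.3041,0]);bx=np.array([np.cos(ab),np.sin(ab),0]);by=np.array([-bx[1],bx[0],0])
    for t in(-42,-38):
        p=proj(n,[C+bx*(t+a)/1e3+by*b/1e3+Z*c for a in(-5,5) for b in(-22,22) for c in(.013,.053)]);print(t,p.min(0),p.max(0), p[[1,3,5,7]].tolist() )
    img=im.copy()
    big=cv2.resize(img,None,fx=4,fy=4,interpolation=cv2.INTER_CUBIC)
    P=[B(sx*135,60,12) for sx in(-1,1)]+[B(sx*135,-56,34) for sx in(1,-1)]+[B(-135,-40,34),B(135,-40,34)]
    Q=[C+bx*a*.088+by*b*.049+Z*.065 for a,b in((1,1),(1,-1),(-1,-1),(-1,1),(1,1))]
    Q2=[q-Z*.065 for q in Q]
    for L in(P,Q,Q2):
        cv2.polylines(big,[np.int32((proj(n,L)+.5)*4-.5)],False,(0,0,255),1)
    y0,x0=(160,255) if n=="side" else (175,245)
    cv2.imwrite(f"pics/ov_{n}.png",big[y0*4:y0*4+ 480,x0*4:x0*4+ (680 if n=="side" else 800)])
E
```

```text
side orange bbox 296 311 174 198 cent 303.96521739130435 184.5086956521739
-0.4 [292.3656 173.7609] [311.2942 199.0551]
-0.2 [295.6607 173.4083] [312.6563 198.6322]
0 [299.1837 173.9297] [313.7262 198.1643]
0.2 [299.4713 175.2893] [317.0342 197.6701]
0.4 [299.5996 175.4447] [319.835  197.1694]
yel 354 359 227 235
-42 [352.6054 225.6576] [358.1687 247.3044] [[354.2890098022355, 234.0227013180212], [353.13200919871923, 225.6613545356003], [358.1687231384163, 234.01632478095019], [356.90060309281205, 225.65760105879198]]
-38 [354.0931 225.656 ] [359.7199 247.3004] [[355.84120126761485, 234.02018987621787], [354.63973117057776, 225.6598801897923], [359.7198828367296, 234.01368281398902], [358.4073666352113, 225.6560365958616]]
top orange bbox 378 388 200 218 cent 382.75816993464053 208.3921568627451
-0.4 [377.0331 197.3094] [387.9802 217.8002]
-0.2 [377.0851 201.2077] [388.2908 219.6511]
0 [377.1488 205.528 ] [388.436  221.1401]
0.2 [377.2217 207.7596] [388.4105 224.4345]
0.4 [377.301  207.8722] [388.2178 228.3146]
yel 281 296 211 223
-42 [282.0953 210.5952] [297.9956 222.2628] [[283.8559286309521, 210.59523313313008], [297.3998734073088, 218.21280991647362], [282.0953056075457, 213.67274782918327], [295.64565990149896, 221.30210374361445]]
-38 [281.3904 211.8257] [297.3145 223.4645] [[283.15196961775484, 211.82570592937333], [296.698485222212, 219.44799538755913], [281.39038110150267, 214.90499446684493], [294.94328279217814, 222.53905960961117]]
```

View pics/ov_side.png

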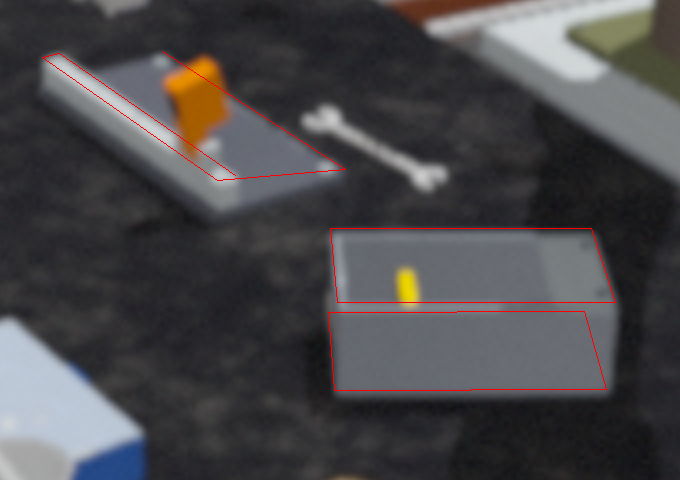

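View pics/ov_top.png

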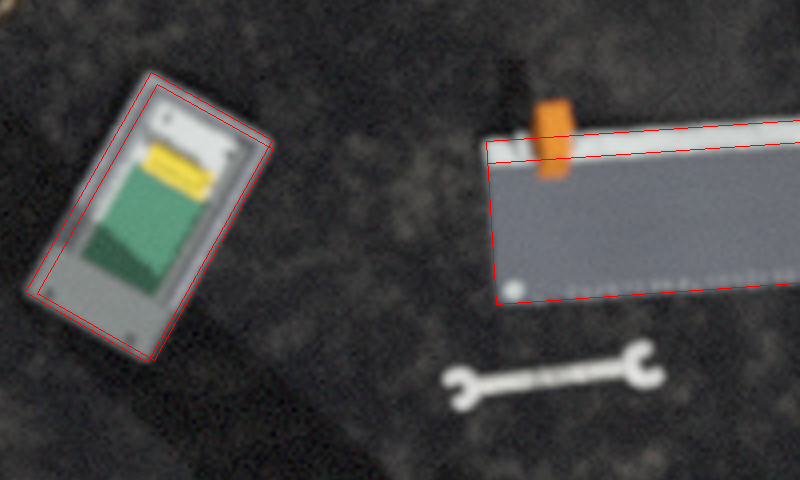

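carry_out(
  dr=[
    [0,0,0.56],
    [0,0,1.12],
    [0,0,1.68],
    [0,0,2.24],
    [0,0,2.8],
    [0,0,3.36],
    [0,0,3.92],
    [0,0,4.48],
    [0,0,5.04],
    [0,0,5.6],
  ],
  offset=[
    [0.4,-0.5,0],
    [1.2,-1.5,0],
    [2.1,-2.9,0],
    [3,-4.3,0],
    [4,-5.8,0],
    [5,-7.3,0],
    [5.9,-8.8,0],
    [6.8,-10.2,0],
    [7.6,-11.4,0],
    [8,-12,0],
  ],
  jaw=[1,1,1,1,1,1,1,1,1,1],
  newtons=20,
)

```text
t: 1.03
tool_pos: [0.4531, 0.2667, 0.2171]
tcp_rot: [[-0.997, -0.073, 0.001], [-0.073, 0.997, -0.004], [-0.001, -0.004, -1.0]]
ft_force: [0.2, -0.7, 0.0]
opening: 0.0239
```

carry_out(
  dr=[
    [0,0,0],
    [0,0,0],
    [0,0,0],
    [0,0,0],
    [0,0,0],
    [0,0,0],
    [0,0,0],
    [0,0,0],
    [0,0,0],
    [0,0,0],
  ],
  offset=[
    [0.4,-0.6,0],
    [1.2,-1.8,0],
    [2.1,-3.2,0],
    [3,-4.6,0],
    [3.8,-6,0],
    [4.6,-7.3,0],
    [5.2,-8.4,0],
    [5.6,-9.2,0],
    [5.8,-9.7,0],
    [5.8,-9.7,0],
  ],
  jaw=[1,1,1,1,1,1,1,1,1,1],
)

```text
t: 1.87
tool_pos: [0.5959, 0.0262, 0.2169]
tcp_rot: [[-0.997, -0.071, -0.0], [-0.071, 0.997, -0.002], [0.0, -0.002, -1.0]]
ft_force: [-0.0, -0.8, -0.7]
opening: 0.0005
```

carry_out(
  dr=[
    [0,0,0],
    [0,0,0],
    [0,0,0],
    [0,0,0],
    [0,0,0],
    [0,0,0],
    [0,0,0],
    [0,0,0],
    [0,0,0],
    [0,0,0],
  ],
  offset=[
    [0,0,-0.4],
    [0,0,-1],
    [0,0,-1.8],
    [0,0,-2.6],
    [0,0,-3.4],
    [0,0,-4.2],
    [0,0,-4.7],
    [0,0,-5],
    [0,0,-5],
    [0,0,-5],
  ],
  jaw=[1,1,1,1,1,1,1,1,1,1],
)

```text
t: 2.7
tool_pos: [0.5946, 0.0321, 0.0924]
tcp_rot: [[-0.997, -0.079, -0.001], [-0.079, 0.997, 0.001], [0.001, 0.001, -1.0]]
ft_force: [-0.3, 0.2, -0.7]
opening: 0.0002
```

```bash
cat > shot.py <<'E'
import sys
from h import *
tag=sys.argv[1]; regs={"side":(250,130),"top":(240,130)}
s=ctrl.state();print(s["t"],np.array(s["tool_pos"]),np.array(s["ft_force"]),s["opening"],np.array(s["q"]))
ims=[]
for n in("side","top"):
    im=ctrl.camera(n)["color"][:,:,::-1];cv2.imwrite(f"pics/{tag}_{n}_raw.png",im)
    x,y=regs[n]
    ims.append(cv2.resize(im[y:y+150,x:x+200 if n=="side" else x+240],(800,600) if 0 else ((533,400) if n=="side" else (640,400)),interpolation=cv2.INTER_CUBIC))
for n,i in zip(("side","top"),ims): cv2.imwrite(f"pics/{tag}_{n}.png",i)
E
python3 shot.py a
```

```text
2.7 [0.5946 0.0321 0.0924] [-0.2811  0.2325 -0.7256] 0.0002422216750327433 [ 0.0551  0.8326 -0.3275  1.7545  0.4173  0.6241  1.135 ]
```

View pics/a_side.png

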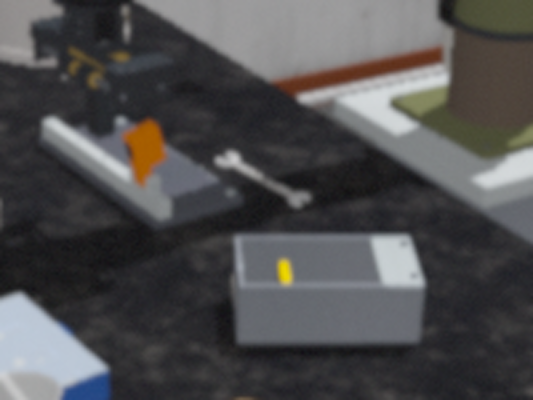

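View pics/a_top.png

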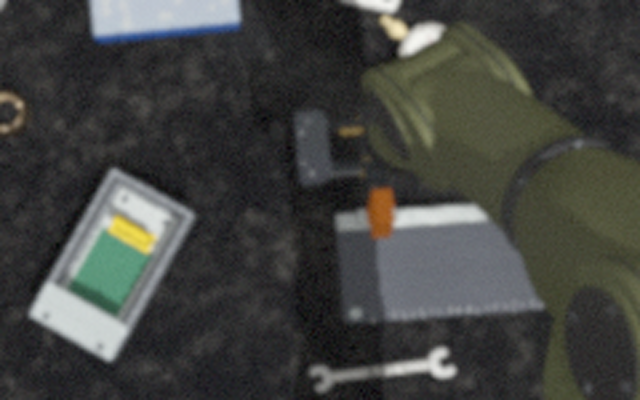

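```bash
python3 - <<'E'
from h import *
p=proj("side",[(.5946,.0321,.0924),(.5946,.0321,.16)]);print(p,(p-[250,130])/.375)
p=proj("top",[(.5946,.0321,.0924),(.5946,.0321,.16)]);print(p,(p-[240,130])/.375)
E
```

```text
[[287.5425 186.0849]
 [287.0226 164.3993]] [[100.1134 149.5598]
 [ 98.727   91.7314]]
[[380.6459 189.3061]
 [383.991  185.7916]] [[375.0557 158.1497]
 [383.9759 148.7777]]
```

carry_out(
  dr=[
    [0,0,0],
    [0,0,0],
    [0,0,0],
    [0,0,0],
    [0,0,0],
    [0,0,0],
    [0,0,0],
    [0,0,0],
    [0,0,0],
    [0,0,0],
  ],
  offset=[
    [-0.3,0,0],
    [-0.7,-0.05,0],
    [-1.04,-0.08,0],
    [-1.3,-0.1,0.05],
    [-1.6,-0.12,0.05],
    [-1.9,-0.15,0.05],
    [-2.2,-0.17,0.05],
    [-2.5,-0.19,0],
    [-2.8,-0.21,-0.15],
    [-3.0,-0.23,-0.28],
  ],
  jaw=[1,1,1,1,1,1,1,1,1,1],
)

```text
t: 3.63
tool_pos: [0.5182, 0.0244, 0.0872]
tcp_rot: [[-0.997, -0.077, -0.001], [-0.077, 0.997, -0.001], [0.001, -0.001, -1.0]]
ft_force: [-12.0, -0.1, 40.5]
opening: 0.0004
```

carry_out(
  dr=[
    [0,0,0],
    [0,0,0],
    [0,0,0],
    [0,0,0],
    [0,0,0],
    [0,0,0],
    [0,0,0],
    [0,0,0],
    [0,0,0],
    [0,0,0],
  ],
  offset=[
    [-0.2,0,-0.15],
    [-0.35,-0.02,-0.3],
    [-0.5,-0.04,-0.45],
    [-0.6,-0.04,-0.6],
    [-0.68,-0.05,-0.75],
    [-0.75,-0.06,-0.95],
    [-0.8,-0.06,-1.1],
    [-0.83,-0.06,-1.25],
    [-0.85,-0.06,-1.33],
    [-0.85,-0.06,-1.33],
  ],
  jaw=[1,1,1,1,1,1,1,1,1,1],
)

```text
t: 4.47
tool_pos: [0.472, 0.0201, 0.0495]
tcp_rot: [[-0.996, -0.082, -0.047], [-0.081, 0.997, -0.011], [0.048, -0.007, -0.999]]
ft_force: [-37.9, 4.1, 16.1]
opening: 0.0005
```

```bash
python3 shot.py b
```

```text
4.4667 [0.472  0.0201 0.0495] [-37.8788   4.0973  16.0968] 0.0004972722192985699 [-0.0174  0.8185 -0.2054  2.0959  0.4993  0.3238  1.0088]
```

View pics/b_side.png

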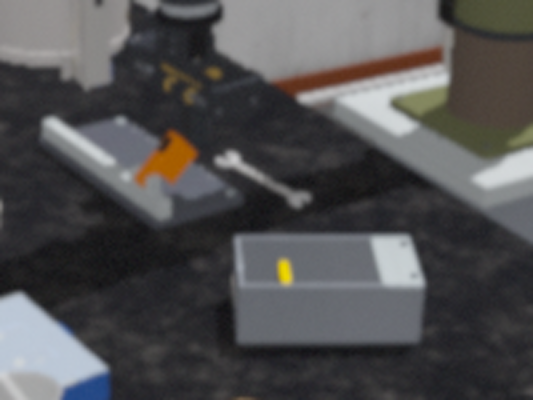

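carry_out(
  dr=[
    [0,0,0],
    [0,0,0],
    [0,0,0],
    [0,0,0],
    [0,0,0],
    [0,0,0],
    [0,0,0],
    [0,0,0],
    [0,0,0],
    [0,0,0],
  ],
  offset=[
    [-0.7,0,0],
    [-1.4,0,0],
    [-1.6,0,0.4],
    [-1.6,0,1],
    [-1.6,0,1.7],
    [-1.6,0,2.4],
    [-1.6,0,3],
    [-1.6,0,3.5],
    [-1.6,0,3.6],
    [-1.6,0,3.6],
  ],
  jaw=[1,1,1,1,1,1,1,1,1,1],
)

```text
t: 5.4
tool_pos: [0.4602, 0.0231, 0.1434]
tcp_rot: [[-0.997, -0.076, 0.003], [-0.076, 0.997, 0.001], [-0.003, 0.0, -1.0]]
ft_force: [1.2, 0.7, 0.2]
opening: 0.0005
```

```bash
python3 shot.py c; python3 - <<'E'
import cv2
a=cv2.imread("pics/c_side_raw.png");cv2.imwrite("pics/c_s2.png",cv2.resize(a[150:230,260:360],None,fx=7,fy=7,interpolation=cv2.INTER_CUBIC))
E
```

```text
5.4 [0.4602 0.0231 0.1434] [1.1772 0.7243 0.205 ] 0.0004757279977622753 [ 0.0535  0.6219 -0.3183  2.1209  0.4274  0.4557  1.0512]
```

View pics/c_s2.png

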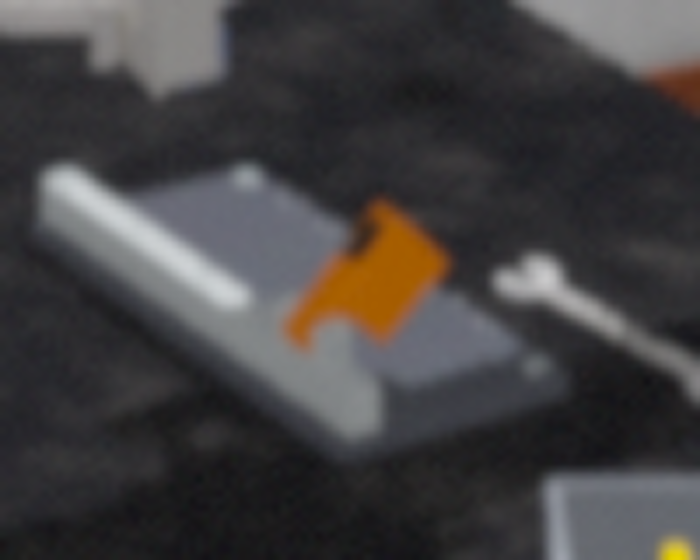

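View pics/c_top.png

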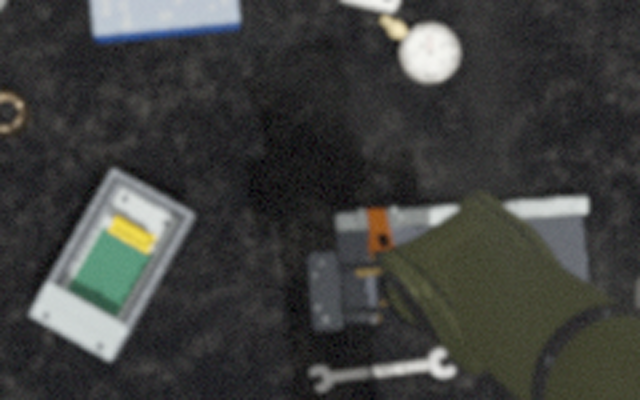

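```bash
python3 - <<'E'
from h import *
ax=np.radians(94.35);O=np.array([.497,-.073,0]);X=np.array([np.cos(ax),np.sin(ax),0]);Y=np.array([-X[1],X[0],0]);Z=np.array([0,0,1])
B=lambda x,y,z:O+X*x/1e3+Y*y/1e3+Z*z/1e3
for th in(.6,.8,1.0,1.2):
    u=np.array([np.sin(th),np.cos(th)]);v=np.array([-np.cos(th),np.sin(th)])
    pts=[]
    for dx in(-10,10):
        for r,w in((62,8),(62,-30),(16,-30)):
            q=u*r+v*w; pts.append(B(95+dx,-50+q[0],44+q[1]))
    print(th,((proj("side",pts)-[260,150]+.5)*7-.5).round().tolist())
print(((proj("side",[B(135,-56,34),B(135,-40,34),B(-135,-56,34)])-[260,150]+.5)*7-.5))
E
```

```text
0.6 [[350.0, 185.0], [411.0, 215.0], [361.0, 308.0], [376.0, 201.0], [437.0, 231.0], [386.0, 325.0]]
0.8 [[371.0, 194.0], [422.0, 238.0], [358.0, 322.0], [397.0, 210.0], [448.0, 254.0], [384.0, 339.0]]
1.0 [[388.0, 208.0], [428.0, 264.0], [353.0, 337.0], [414.0, 224.0], [453.0, 281.0], [378.0, 354.0]]
1.2 [[402.0, 226.0], [428.0, 293.0], [346.0, 350.0], [428.0, 242.0], [453.0, 309.0], [371.0, 367.0]]
[[346.1208 386.8891]
 [378.1191 377.5098]
 [ 39.3885 171.2256]]
```

carry_out(
  dr=[
    [0,0,0],
    [0,0,0],
    [0,0,0],
    [0,0,0],
    [0,0,0],
    [0,0,0],
    [0,0,0],
    [0,0,0],
    [0,0,0],
    [0,0,0],
  ],
  offset=[
    [0.5,0,0],
    [1,0,0],
    [1.5,0,-0.3],
    [1.5,0,-0.7],
    [1.5,0,-1.1],
    [1.5,0,-1.4],
    [1.5,0,-1.6],
    [1.5,0,-1.7],
    [1.5,0,-1.7],
    [1.5,0,-1.7],
  ],
  jaw=[1,1,1,1,1,1,1,1,1,1],
)

```text
t: 6.33
tool_pos: [0.4964, 0.0231, 0.0997]
tcp_rot: [[-0.997, -0.077, -0.0], [-0.077, 0.997, 0.0], [0.0, 0.0, -1.0]]
ft_force: [0.1, -0.4, 0.8]
opening: 0.0007
```

```bash
python3 shot.py d;python3 - <<'E'
import cv2
a=cv2.imread("pics/d_side_raw.png");cv2.imwrite("pics/d_s2.png",cv2.resize(a[150:230,260:360],None,fx=6,fy=6,interpolation=cv2.INTER_CUBIC))
E
```

```text
6.3333 [0.4964 0.0231 0.0997] [ 0.0588 -0.4469  0.7529] 0.0006562086842426157 [ 0.0318  0.7306 -0.2772  2.0479  0.4617  0.4223  1.0448]
```

View pics/d_s2.png

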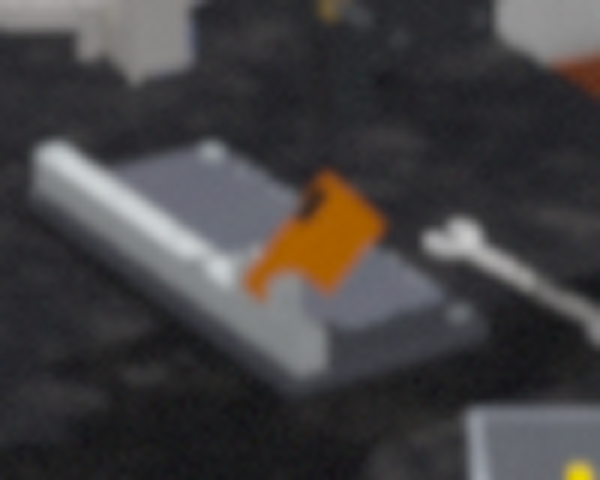

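carry_out(
  dr=[
    [0,0,0],
    [0,0,0],
    [0,0,0],
    [0,0,0],
    [0,0,0],
    [0,0,0],
    [0,0,0],
    [0,0,0],
    [0,0,0],
    [0,0,0],
  ],
  offset=[
    [0,0,-0.1],
    [0,0,-0.2],
    [0,0,-0.3],
    [-0.05,0,-0.36],
    [-0.1,0,-0.42],
    [-0.15,-0.01,-0.48],
    [-0.2,-0.01,-0.54],
    [-0.24,-0.02,-0.6],
    [-0.27,-0.02,-0.66],
    [-0.31,-0.02,-0.72],
  ],
  jaw=[1,1,1,1,1,1,1,1,1,1],
)

```text
t: 7.27
tool_pos: [0.4886, 0.0225, 0.0816]
tcp_rot: [[-0.997, -0.077, 0.0], [-0.077, 0.997, 0.0], [-0.0, 0.0, -1.0]]
ft_force: [-0.6, 0.5, 0.6]
opening: 0.0003
```

carry_out(
  dr=[
    [0,0,0],
    [0,0,0],
    [0,0,0],
    [0,0,0],
    [0,0,0],
    [0,0,0],
    [0,0,0],
    [0,0,0],
    [0,0,0],
    [0,0,0],
  ],
  offset=[
    [-0.05,0,-0.12],
    [-0.1,0,-0.24],
    [-0.16,0,-0.37],
    [-0.22,0,-0.5],
    [-0.28,-0.01,-0.63],
    [-0.33,-0.02,-0.76],
    [-0.37,-0.02,-0.89],
    [-0.41,-0.02,-1.02],
    [-0.44,-0.03,-1.12],
    [-0.44,-0.03,-1.2],
  ],
  jaw=[1,1,1,1,1,1,1,1,1,1],
)

```text
t: 8.1
tool_pos: [0.4755, 0.0214, 0.0512]
tcp_rot: [[-0.997, -0.077, -0.004], [-0.077, 0.997, -0.001], [0.004, -0.001, -1.0]]
ft_force: [-5.5, -0.6, 3.7]
opening: 0.0005
```

```bash
python3 shot.py e;python3 - <<'E'
import cv2
a=cv2.imread("pics/e_side_raw.png");cv2.imwrite("pics/e_s2.png",cv2.resize(a[150:230,260:360],None,fx=6,fy=6,interpolation=cv2.INTER_CUBIC))
E
```

```text
8.1 [0.4755 0.0214 0.0512] [-5.5118 -0.6051  3.7086] 0.00046407083725662766 [-0.0383  0.8072 -0.1688  2.1304  0.5224  0.2469  0.9828]
```

View pics/e_s2.png

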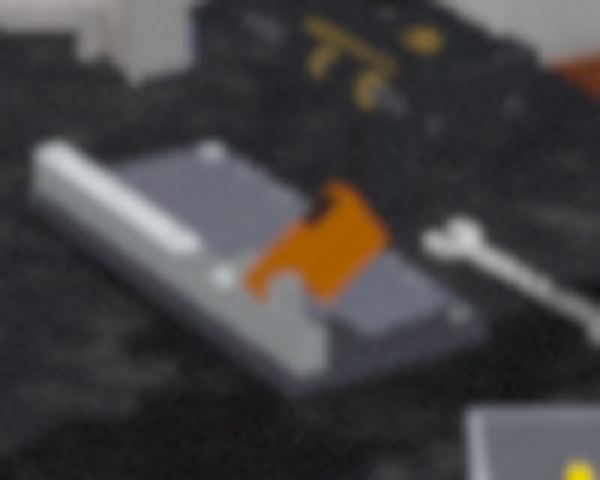

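```bash
python3 - <<'E'
import cv2,numpy as np
o=[cv2.resize(cv2.imread(f"pics/{t}_top_raw.png")[185:255,345:405],None,fx=6,fy=6,interpolation=cv2.INTER_CUBIC) for t in "cde"[:2]]
o2=[cv2.resize(cv2.imread(f"pics/{t}_top_raw.png")[185:255,345:405],None,fx=6,fy=6,interpolation=cv2.INTER_CUBIC) for t in "e"]
cv2.imwrite("pics/cmp.png",np.hstack(o[1:]+o2))
E
```

```text
(no output)
```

View pics/cmp.png

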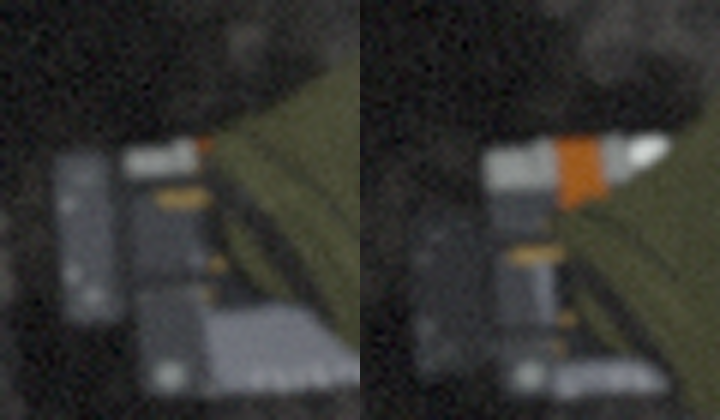

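```bash
cat > ov.py <<'E'
import sys
from h import *
ax=np.radians(94.35);O=np.array([.497,-.073,0]);X=np.array([np.cos(ax),np.sin(ax),0]);Y=np.array([-X[1],X[0],0]);Z=np.array([0,0,1])
B=lambda x,y,z:O+X*x/1e3+Y*y/1e3+Z*z/1e3
def draw(n,f,out,th,tcp,box):
    x0,y0,x1,y1=box;F=7
    big=cv2.resize(cv2.imread(f)[y0:y1,x0:x1],None,fx=F,fy=F,interpolation=cv2.INTER_CUBIC)
    big=cv2.convertScaleAbs(big,alpha=1.6,beta=20)
    P=lambda L:np.int32((proj(n,L)-[x0,y0]+.5)*F-.5)
    u=np.array([np.sin(th),np.cos(th)]);v=np.array([-np.cos(th),np.sin(th)])
    for dx,c in((-10,(255,0,0)),(10,(0,255,255))):
        L=[]
        for r,w in((0,8),(62,8),(62,-30),(16,-30)):
            q=u*r+v*w;L.append(B(95+dx,-50+q[0],44+q[1]))
        cv2.polylines(big,[P(L)],True,c,1)
    t=np.array(tcp)
    for h in(0,.02,.04,.06): cv2.circle(big,tuple(int(k) for k in P([t+Z*h])[0]),3,(0,0,255),-1)
    for s in(-.009,.009): cv2.polylines(big,[P([t+Y*s+X*e for e in(-.0175,.0175)])],False,(0,0,255),1)
    cv2.imwrite(out,big)
E
python3 - <<'E'
from ov import *
draw("side","pics/e_side_raw.png","pics/e_ov.png",.97,(.4755,.0214,.0512),(260,150,360,230))
draw("side","pics/d_side_raw.png","pics/d_ov.png",.85,(.4964,.0231,.0997),(260,150,360,230))
E
```

```text
(no output)
```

View pics/e_ov.png

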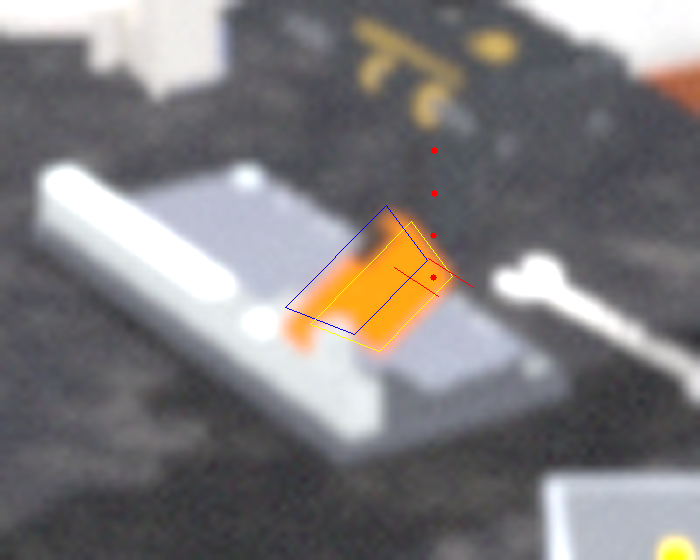

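View pics/d_ov.png

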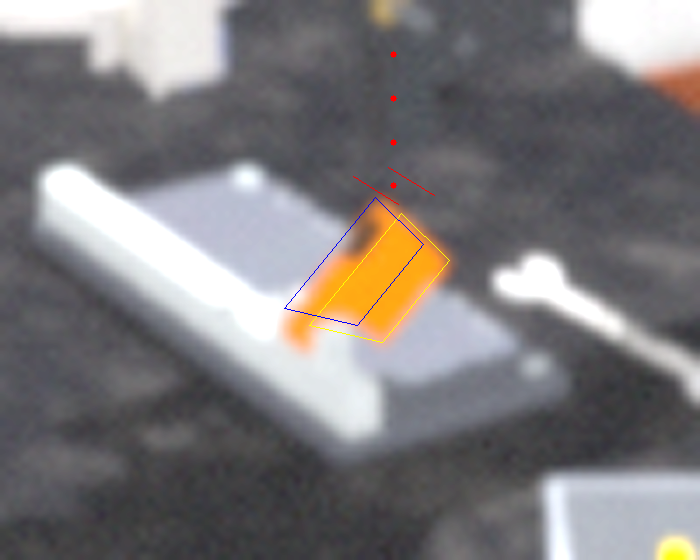

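carry_out(
  dr=[
    [0,0,0],
    [0,0,0],
    [0,0,0],
    [0,0,0],
    [0,0,0],
    [0,0,0],
    [0,0,0],
    [0,0,0],
    [0,0,0],
    [0,0,0],
  ],
  offset=[
    [-0.6,0,0],
    [-1,0,0.5],
    [-1,0,1.2],
    [-1,0,1.9],
    [-1,0,2.2],
    [-0.4,0,2.2],
    [0.4,0,2.2],
    [1,0.05,2.2],
    [1.5,0.05,2.2],
    [1.5,0.05,2.2],
  ],
  jaw=[1,1,1,1,1,1,1,1,1,1],
)

```text
t: 9.03
tool_pos: [0.5194, 0.0234, 0.1068]
tcp_rot: [[-0.997, -0.075, 0.006], [-0.075, 0.997, 0.002], [-0.006, 0.001, -1.0]]
ft_force: [0.2, 1.2, -0.0]
opening: 0.0005
```

carry_out(
  dr=[
    [0,0,0],
    [0,0,0],
    [0,0,0],
    [0,0,0],
    [0,0,0],
    [0,0,0],
    [0,0,0],
    [0,0,0],
    [0,0,0],
    [0,0,0],
  ],
  offset=[
    [0,0,-0.2],
    [0,0,-0.4],
    [0,0,-0.6],
    [0,0,-0.7],
    [0,0,-0.8],
    [0,0,-0.9],
    [0,0,-1.0],
    [0,0,-1.1],
    [0,0,-1.2],
    [0,0,-1.2],
  ],
  jaw=[1,1,1,1,1,1,1,1,1,1],
)

```text
t: 9.87
tool_pos: [0.5149, 0.0231, 0.0763]
tcp_rot: [[-0.997, -0.077, -0.001], [-0.077, 0.997, 0.0], [0.001, 0.0, -1.0]]
ft_force: [0.8, -0.1, 0.6]
opening: 0.0006
```

```bash
python3 shot.py f;python3 - <<'E'
from ov import *
draw("side","pics/f_side_raw.png","pics/f_ov.png",1.1,ctrl.state()["tool_pos"],(260,150,360,230))
E
```

```text
9.8667 [0.5149 0.0231 0.0763] [ 0.818  -0.0811  0.5702] 0.0006348435876449631 [ 0.0251  0.7862 -0.2622  2.0058  0.4788  0.4093  1.041 ]
```

View pics/f_ov.png

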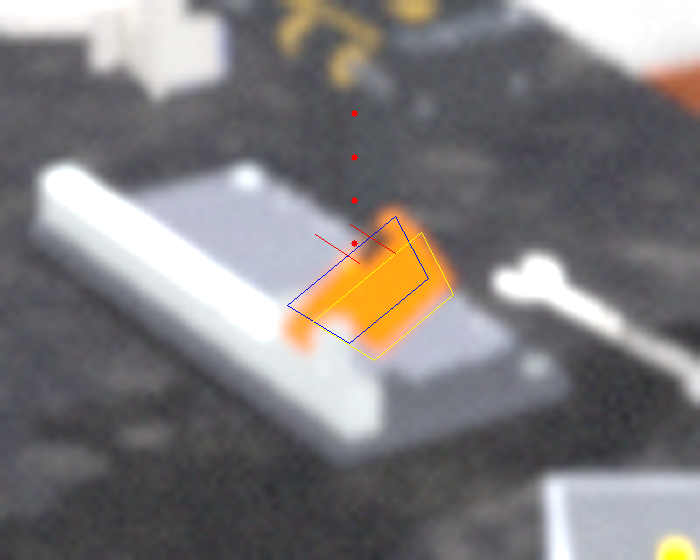

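carry_out(
  dr=[
    [0,0,0],
    [0,0,0],
    [0,0,0],
    [0,0,0],
    [0,0,0],
    [0,0,0],
    [0,0,0],
    [0,0,0],
    [0,0,0],
    [0,0,0],
  ],
  offset=[
    [-0.02,0,-0.06],
    [-0.05,0,-0.12],
    [-0.08,0,-0.18],
    [-0.1,0,-0.24],
    [-0.12,0,-0.3],
    [-0.14,0,-0.36],
    [-0.16,0,-0.42],
    [-0.18,0,-0.48],
    [-0.19,0,-0.54],
    [-0.2,0,-0.6],
  ],
  jaw=[1,1,1,1,1,1,1,1,1,1],
)

```text
t: 10.8
tool_pos: [0.5101, 0.0231, 0.0615]
tcp_rot: [[-0.997, -0.077, -0.0], [-0.077, 0.997, 0.0], [0.0, 0.0, -1.0]]
ft_force: [0.3, 0.3, -0.7]
opening: 0.0005
```

carry_out(
  dr=[
    [0,0,0],
    [0,0,0],
    [0,0,0],
    [0,0,0],
    [0,0,0],
    [0,0,0],
    [0,0,0],
    [0,0,0],
    [0,0,0],
    [0,0,0],
  ],
  offset=[
    [-0.02,0,-0.05],
    [-0.04,0,-0.1],
    [-0.06,0,-0.15],
    [-0.07,0,-0.2],
    [-0.08,0,-0.25],
    [-0.09,0,-0.3],
    [-0.1,0,-0.34],
    [-0.1,0,-0.38],
    [-0.1,0,-0.42],
    [-0.1,0,-0.42],
  ],
  jaw=[1,1,1,1,1,1,1,1,1,1],
)

```text
t: 11.63
tool_pos: [0.5075, 0.023, 0.051]
tcp_rot: [[-0.997, -0.077, -0.0], [-0.077, 0.997, 0.0], [0.0, 0.0, -1.0]]
ft_force: [0.9, -0.2, 0.2]
opening: 0.0001
```

```bash
python3 shot.py g;python3 - <<'E'
from ov import *
draw("side","pics/g_side_raw.png","pics/g_ov.png",1.57,ctrl.state()["tool_pos"],(260,150,360,230))
E
```

```text
11.6333 [0.5075 0.023  0.051 ] [ 0.8525 -0.2097  0.1577] 5.7876698506579996e-05 [-0.0056  0.8255 -0.2146  2.0387  0.5069  0.3281  1.0114]
```

View pics/g_ov.png

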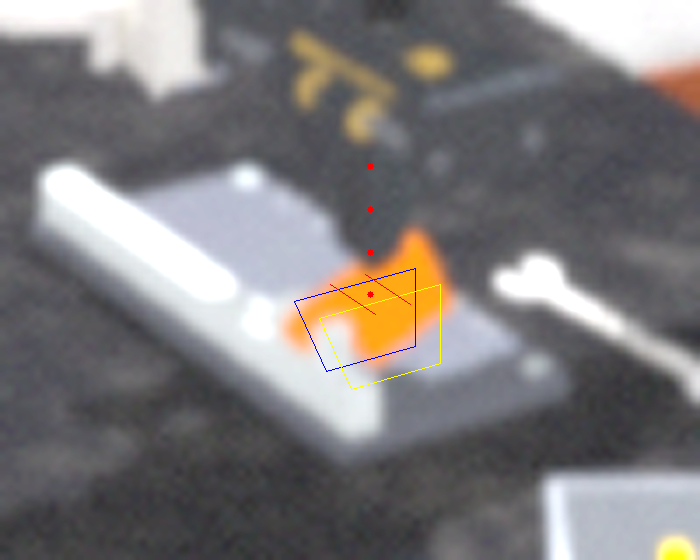

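```bash
python3 - <<'E'
from ov import *
draw("side","pics/a_side_raw.png","pics/a_ov.png",-.25,(.5946,.0321,.0924),(255,130,355,210))
draw("side","pics/side0.png","pics/s0_ov.png",-.25,(.2499,.5721,.2166),(490,110,590,210))
E
```

```text
(no output)
```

View pics/a_ov.png

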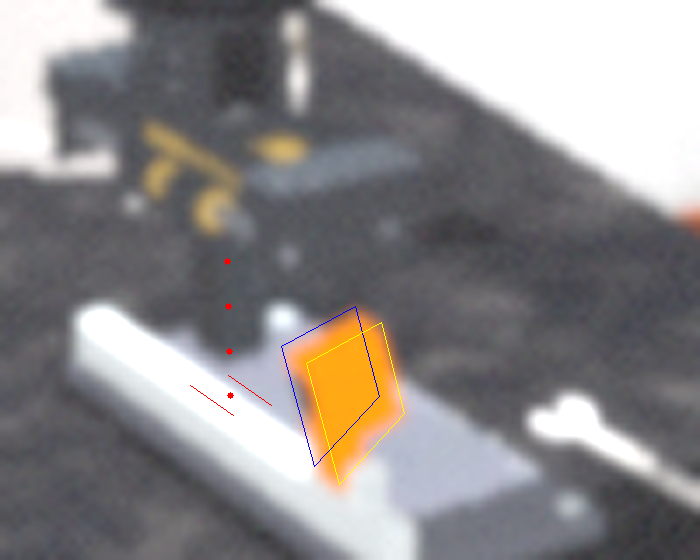

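View pics/s0_ov.png

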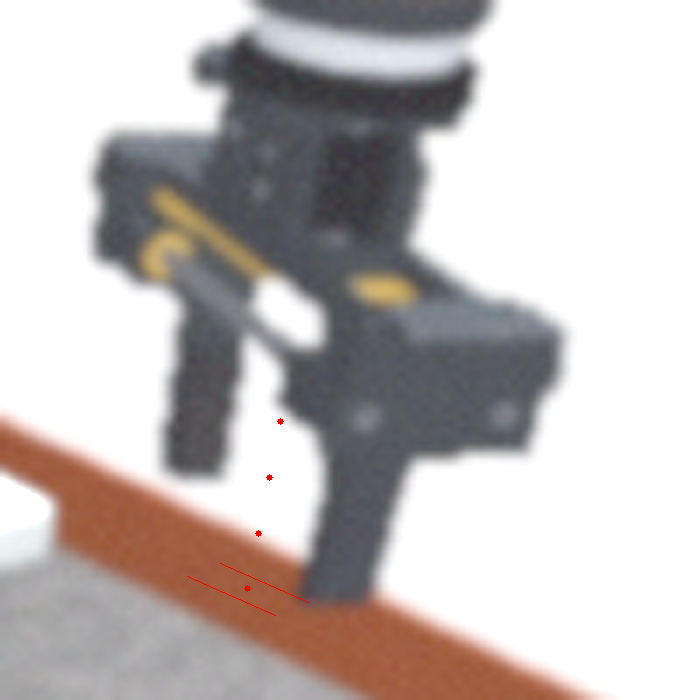

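carry_out(
  dr=[
    [0,0,0],
    [0,0,0],
    [0,0,0],
    [0,0,0],
    [0,0,0],
    [0,0,0],
    [0,0,0],
    [0,0,0],
    [0,0,0],
    [0,0,0],
  ],
  offset=[
    [-0.05,0,-0.08],
    [-0.1,0,-0.16],
    [-0.13,0,-0.24],
    [-0.16,0,-0.32],
    [-0.18,0,-0.4],
    [-0.2,0,-0.47],
    [-0.2,0,-0.54],
    [-0.2,0,-0.6],
    [-0.2,0,-0.64],
    [-0.2,0,-0.64],
  ],
  jaw=[1,1,1,1,1,1,1,1,1,1],
)

```text
t: 12.57
tool_pos: [0.5026, 0.0232, 0.035]
tcp_rot: [[-0.997, -0.077, -0.0], [-0.077, 0.997, 0.0], [0.0, 0.0, -1.0]]
ft_force: [-0.4, 0.3, -1.1]
opening: 0.0006
```

carry_out(
  dr=[
    [0,0,0],
    [0,0,0],
    [0,0,0],
    [0,0,0],
    [0,0,0],
    [0,0,0],
    [0,0,0],
    [0,0,0],
    [0,0,0],
    [0,0,0],
  ],
  offset=[
    [0,0,-0.02],
    [0,0,-0.04],
    [0,0,-0.06],
    [0,0,-0.08],
    [0,0,-0.1],
    [0,0,-0.12],
    [0,0,-0.14],
    [0,0,-0.16],
    [0,0,-0.16],
    [0,0,-0.16],
  ],
  jaw=[1,1,1,1,1,1,1,1,1,1],
)

```text
t: 13.4
tool_pos: [0.5028, 0.023, 0.0312]
tcp_rot: [[-0.997, -0.077, 0.0], [-0.077, 0.997, 0.0], [-0.0, 0.0, -1.0]]
ft_force: [-0.5, -0.4, 0.8]
opening: 0.0004
```

```bash
python3 shot.py i;python3 - <<'E'
from ov import *
draw("side","pics/i_side_raw.png","pics/i_ov.png",1.57,ctrl.state()["tool_pos"],(260,150,360,230))
E
```

```text
13.4 [0.5028 0.023  0.0312] [-0.461  -0.3899  0.8477] 0.0003665170287338205 [-0.0312  0.8592 -0.1745  2.0594  0.5259  0.2649  0.9913]
```

View pics/i_ov.png

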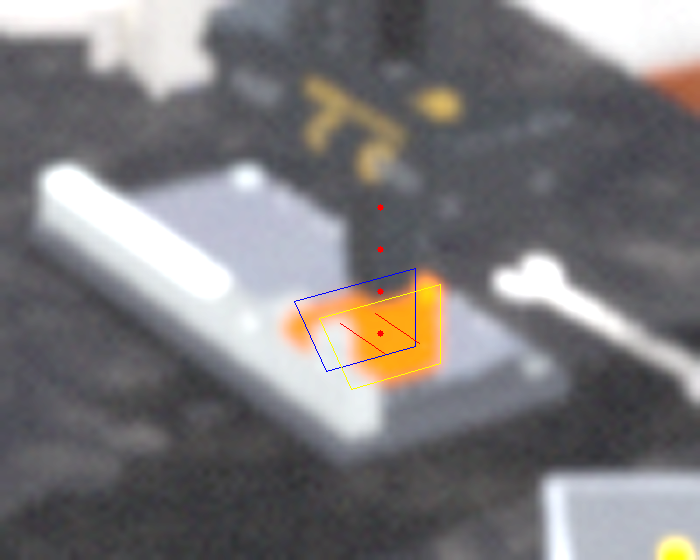

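carry_out(
  dr=[
    [0,0,0],
    [0,0,0],
    [0,0,0],
    [0,0,0],
    [0,0,0],
    [0,0,0],
    [0,0,0],
    [0,0,0],
    [0,0,0],
    [0,0,0],
  ],
  offset=[
    [-0.05,0,-0.02],
    [-0.1,0,-0.03],
    [-0.15,0,-0.04],
    [-0.2,0,-0.05],
    [-0.24,0,-0.06],
    [-0.24,0,-0.07],
    [-0.24,0,-0.08],
    [-0.24,0,-0.09],
    [-0.24,0,-0.1],
    [-0.24,0,-0.1],
  ],
  jaw=[1,1,1,1,1,1,1,1,1,1],
)

```text
t: 14.33
tool_pos: [0.5016, 0.0234, 0.0308]
tcp_rot: [[-0.997, -0.076, 0.01], [-0.076, 0.997, 0.001], [-0.01, 0.001, -1.0]]
ft_force: [3.3, -1.1, 16.7]
opening: 0.0005
```

carry_out(
  dr=[
    [0,0,0],
    [0,0,0],
    [0,0,0],
    [0,0,0],
    [0,0,0],
    [0,0,0],
    [0,0,0],
    [0,0,0],
    [0,0,0],
    [0,0,0],
  ],
  offset=[
    [0,0,0.3],
    [0,0,0.9],
    [0,0,1.9],
    [0,0.4,3],
    [0,1.2,4.2],
    [0,2.4,5.2],
    [0,3.8,6],
    [0,5.2,6.5],
    [0,6.5,6.8],
    [0,7,6.8],
  ],
  jaw=[1,1,1,1,0.9,0.8,0.65,0.65,0.65,0.65],
)

```text
t: 15.17
tool_pos: [0.4966, 0.2047, 0.2009]
tcp_rot: [[-0.997, -0.083, 0.004], [-0.083, 0.997, 0.006], [-0.004, 0.006, -1.0]]
ft_force: [-0.1, -0.1, -0.5]
opening: 0.0309
```

```bash
python3 shot.py j;python3 - <<'E'
from ov import *
s=ctrl.state()
draw("side","pics/j_side_raw.png","pics/j_ov.png",1.57,s["tool_pos"],(260,150,360,230))
draw("top","pics/j_top_raw.png","pics/j_ovt.png",1.57,s["tool_pos"],(250,180,360,255))
E
```

```text
15.1667 [0.4966 0.2047 0.2009] [-0.1053 -0.0543 -0.4754] 0.030899958344431603 [-0.2444  0.6105 -0.3733  1.8496  0.3128  0.7329  0.8644]
```

View pics/j_ov.png

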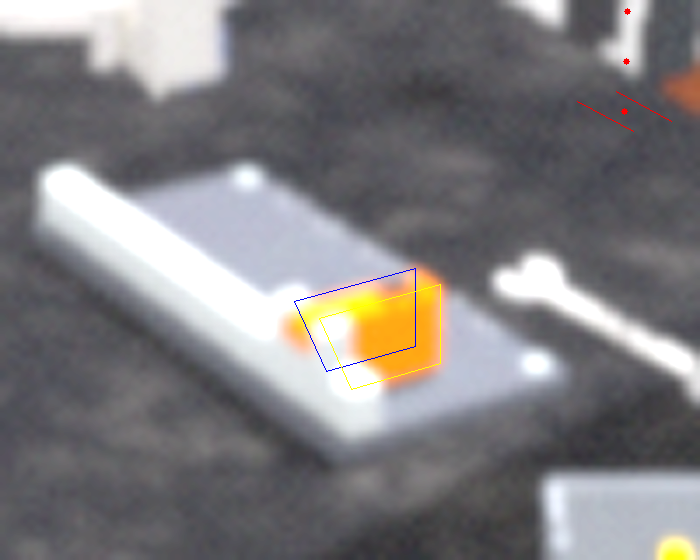

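View pics/j_top.png

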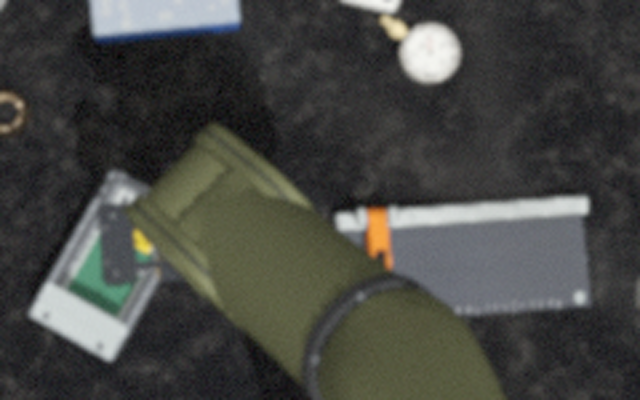

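carry_out(
  dr=[
    [0,0,0.8],
    [0,0,2],
    [0,0,3.4],
    [0,0,4.8],
    [0,0,6.2],
    [0,0,7.6],
    [0,0,9],
    [0,0,10.2],
    [0,0,11],
    [0,0,11.36],
  ],
  offset=[
    [0.1,0.4,0],
    [0.2,0.8,-0.3],
    [0.3,1.2,-0.6],
    [0.5,1.7,-1],
    [0.6,2.2,-1.4],
    [0.7,2.6,-1.8],
    [0.8,3,-2.3],
    [0.9,3.3,-2.7],
    [1,3.5,-3.0],
    [1,3.54,-3.1],
  ],
  jaw=[0.65,0.65,0.65,0.65,0.65,0.65,0.65,0.65,0.65,0.65],
)

```text
t: 16.1
tool_pos: [0.5214, 0.2835, 0.1186]
tcp_rot: [[-0.481, -0.877, -0.003], [-0.877, 0.481, -0.004], [0.005, 0.001, -1.0]]
ft_force: [0.6, -0.7, 0.4]
opening: 0.0309
```

carry_out(
  dr=[
    [0,0,0],
    [0,0,0],
    [0,0,0],
    [0,0,0],
    [0,0,0],
    [0,0,0],
    [0,0,0],
    [0,0,0],
    [0,0,0],
    [0,0,0],
  ],
  offset=[
    [0,0,-0.3],
    [0,0,-0.7],
    [0,0,-1.1],
    [0,0,-1.5],
    [0,0,-1.8],
    [0,0,-2],
    [0,0,-2.1],
    [0,0,-2.1],
    [0,0,-2.1],
    [0,0,-2.1],
  ],
  jaw=[0.65,0.65,0.65,0.65,0.65,0.65,0.65,0.65,0.65,0.65],
)

```text
t: 16.93
tool_pos: [0.5219, 0.2868, 0.0691]
tcp_rot: [[-0.482, -0.876, 0.001], [-0.876, 0.482, 0.001], [-0.001, -0.0, -1.0]]
ft_force: [-0.8, 0.0, -0.8]
opening: 0.0309
```

```bash
python3 shot.py k;python3 - <<'E'
from ov import *
s=ctrl.state();print(np.array(s["tcp_rot"]))
draw("side","pics/k_side_raw.png","pics/k_ov.png",1.57,s["tool_pos"],(320,180,420,260))
draw("top","pics/k_top_raw.png","pics/k_ovt.png",1.57,s["tool_pos"],(240,175,340,255))
E
```

```text
16.9333 [0.5219 0.2868 0.0691] [-0.8029  0.0281 -0.8375] 0.030851055877739772 [-0.2879  0.8999 -0.5226  1.7599  0.6811  0.6698  1.4416]
[[-0.4817 -0.8763  0.0007]
 [-0.8763  0.4817  0.0005]
 [-0.0008 -0.0003 -1.    ]]
```

View pics/k_ov.png

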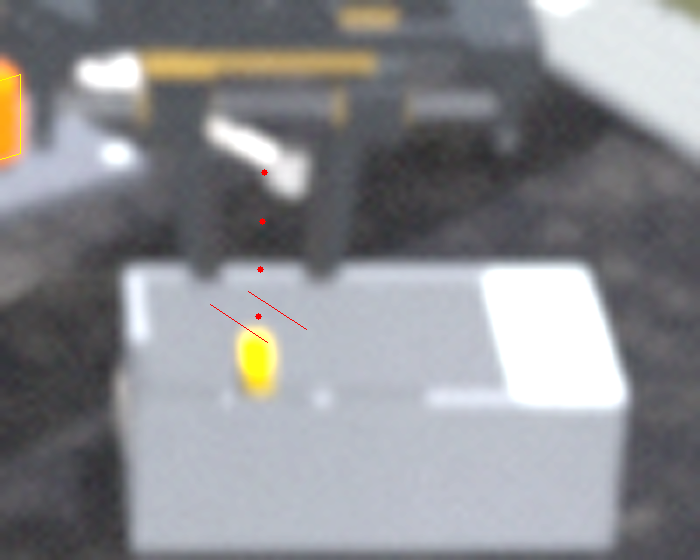

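View pics/k_ovt.png

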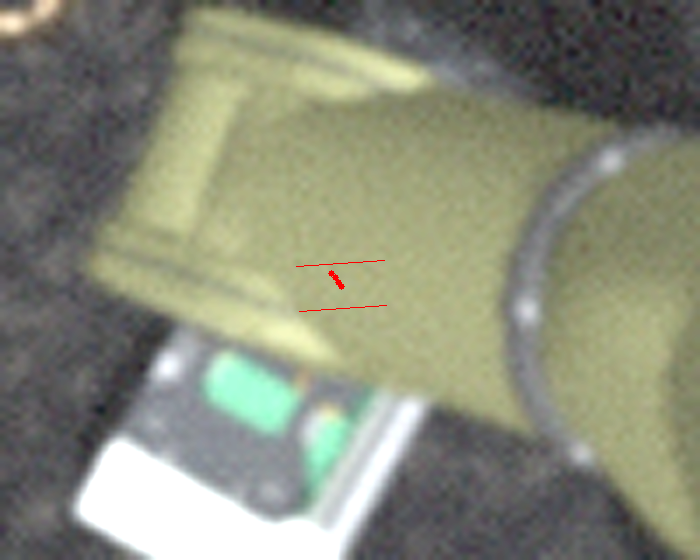

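carry_out(
  dr=[
    [0,0,0],
    [0,0,0],
    [0,0,0],
    [0,0,0],
    [0,0,0],
    [0,0,0],
    [0,0,0],
    [0,0,0],
    [0,0,0],
    [0,0,0],
  ],
  offset=[
    [0,0,-0.3],
    [0,0,-0.7],
    [0,0,-1.1],
    [0,0,-1.5],
    [0,0,-1.9],
    [0,0,-2.2],
    [0,0,-2.4],
    [0,0,-2.55],
    [0,0,-2.62],
    [0,0,-2.62],
  ],
  jaw=[0.65,0.65,0.65,0.65,0.65,0.65,0.65,0.65,0.65,0.65],
)

```text
t: 17.87
tool_pos: [0.5216, 0.2865, 0.0029]
tcp_rot: [[-0.482, -0.876, -0.0], [-0.876, 0.482, -0.0], [0.0, 0.0, -1.0]]
ft_force: [0.4, -0.2, 0.1]
opening: 0.0307
```

carry_out(
  dr=[
    [0,0,0],
    [0,0,0],
    [0,0,0],
    [0,0,0],
    [0,0,0],
    [0,0,0],
    [0,0,0],
    [0,0,0],
    [0,0,0],
    [0,0,0],
  ],
  offset=[
    [0,0,0],
    [0,0,0],
    [0,0,0],
    [0,0,0],
    [0,0,0],
    [0,0,0],
    [0,0,0],
    [0,0,0],
    [0,0,0],
    [0,0,0],
  ],
  jaw=[0.75,0.85,0.95,1,1,1,1,1,1,1],
  newtons=45,
)

```text
t: 18.7
tool_pos: [0.5219, 0.2868, 0.0036]
tcp_rot: [[-0.482, -0.876, 0.0], [-0.876, 0.482, 0.001], [-0.001, -0.0, -1.0]]
ft_force: [-1.5, -0.1, 5.3]
opening: 0.0098
```

```bash
python3 shot.py l
```

```text
18.7 [0.5219 0.2868 0.0036] [-1.4662 -0.0776  5.3177] 0.009817178024828677 [-0.33    0.9939 -0.4452  1.775   0.7593  0.5516  1.3749]
```

View pics/l_side.png

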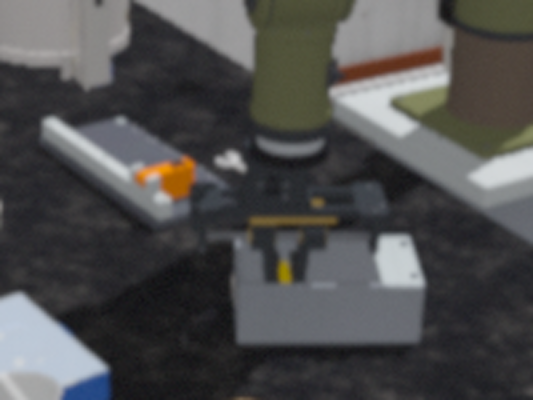

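carry_out(
  dr=[
    [-0.14,-0.26,0],
    [-0.29,-0.53,0],
    [-0.43,-0.79,0],
    [-0.58,-1.05,0],
    [-0.72,-1.31,0],
    [-0.87,-1.58,0],
    [-1.01,-1.84,0],
    [-1.16,-2.1,0],
    [-1.3,-2.37,0],
    [-1.45,-2.63,0],
  ],
  offset=[
    [0,0,0.14],
    [0,0,0.3],
    [-0.01,0,0.43],
    [-0.01,0.01,0.55],
    [-0.02,0.01,0.67],
    [-0.04,0.02,0.79],
    [-0.05,0.03,0.9],
    [-0.07,0.04,1.02],
    [-0.09,0.05,1.14],
    [-0.12,0.06,1.25],
  ],
  jaw=[1,1,1,1,1,1,1,1,1,1],
)

```text
t: 19.63
tool_pos: [0.5181, 0.2875, 0.0339]
tcp_rot: [[-0.482, -0.847, 0.227], [-0.876, 0.465, -0.126], [0.002, -0.26, -0.966]]
ft_force: [-0.2, -0.3, -3.1]
opening: 0.0095
```

```bash
python3 shot.py m; python3 - <<'E'
from ov import *
s=ctrl.state()
draw("side","pics/m_side_raw.png","pics/m_ov.png",1.57,s["tool_pos"],(320,170,420,250))
E
```

```text
19.6333 [0.5181 0.2875 0.0339] [-0.2098 -0.2612 -3.1358] 0.00954920208773512 [-0.6664  0.8993 -0.1074  1.923   0.9796  0.4033  0.9841]
```

View pics/m_ov.png

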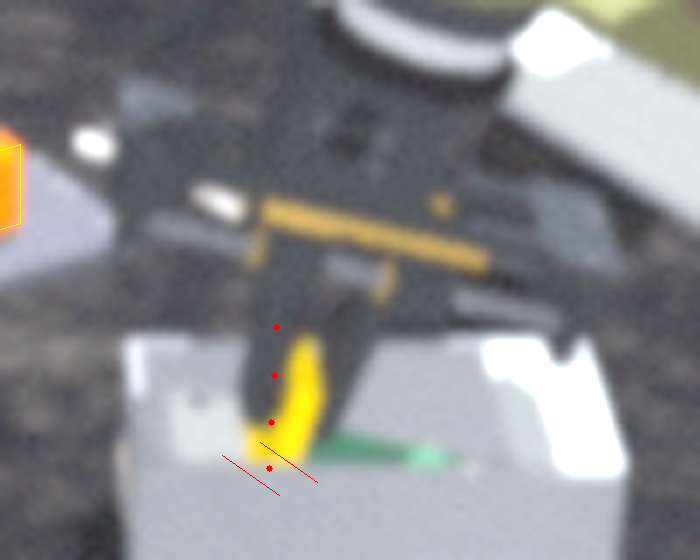

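carry_out(
  dr=[
    [-0.14,-0.26,0],
    [-0.29,-0.53,0],
    [-0.43,-0.79,0],
    [-0.58,-1.05,0],
    [-0.72,-1.31,0],
    [-0.87,-1.58,0],
    [-1.01,-1.84,0],
    [-1.16,-2.1,0],
    [-1.3,-2.37,0],
    [-1.45,-2.63,0],
  ],
  offset=[
    [-0.01,0.01,0.12],
    [-0.03,0.02,0.24],
    [-0.05,0.03,0.36],
    [-0.07,0.04,0.48],
    [-0.09,0.05,0.6],
    [-0.11,0.06,0.72],
    [-0.15,0.08,0.84],
    [-0.18,0.1,0.95],
    [-0.21,0.12,1.07],
    [-0.24,0.13,1.18],
  ],
  jaw=[1,1,1,1,1,1,1,1,1,1],
)

```text
t: 20.57
tool_pos: [0.5124, 0.2912, 0.0633]
tcp_rot: [[-0.482, -0.759, 0.438], [-0.876, 0.417, -0.242], [0.001, -0.5, -0.866]]
ft_force: [-0.4, 0.6, -2.8]
opening: 0.0096
```

```bash
python3 shot.py n; python3 - <<'E'
from ov import *
s=ctrl.state()
draw("side","pics/n_side_raw.png","pics/n_ov.png",1.57,s["tool_pos"],(320,170,420,250))
E
```

```text
20.5667 [0.5124 0.2912 0.0633] [-0.3704  0.6349 -2.8054] 0.009643246473888008 [-1.0287  0.9146  0.2278  2.0246  1.2368  0.3561  0.5423]
```

View pics/n_ov.png

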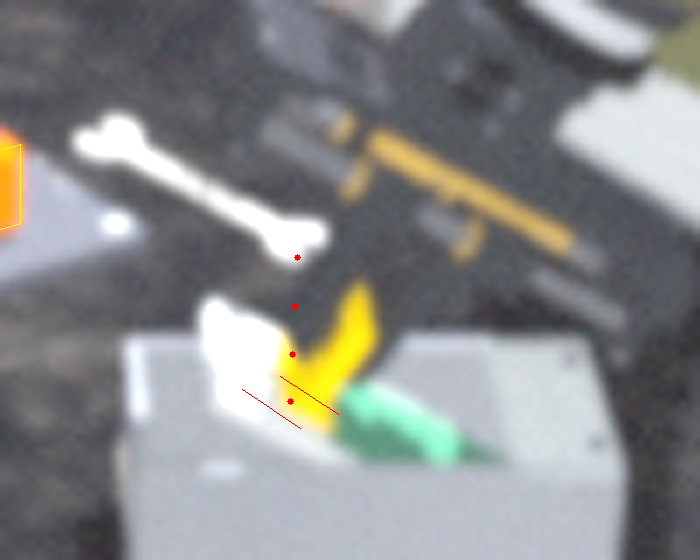

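carry_out(
  dr=[
    [0,0,0],
    [0,0,0],
    [0,0,0],
    [0,0,0],
    [0,0,0],
    [0,0,0],
    [0,0,0],
    [0,0,0],
    [0,0,0],
    [0,0,0],
  ],
  offset=[
    [0.18,-0.1,0.05],
    [0.42,-0.23,0.13],
    [0.7,-0.38,0.22],
    [0.98,-0.53,0.31],
    [1.22,-0.67,0.4],
    [1.42,-0.78,0.48],
    [1.55,-0.85,0.6],
    [1.58,-0.87,0.75],
    [1.58,-0.87,1.0],
    [1.58,-0.87,1.3],
  ],
  jaw=[1,1,1,1,1,1,1,1,1,1],
)

```text
t: 21.5
tool_pos: [0.5516, 0.2698, 0.0966]
tcp_rot: [[-0.481, -0.76, 0.438], [-0.877, 0.416, -0.241], [0.001, -0.5, -0.866]]
ft_force: [0.4, -0.3, -3.6]
opening: 0.0097
```

carry_out(
  dr=[
    [0,0,0],
    [0,0,0],
    [0,0,0],
    [0,0,0],
    [0,0,0],
    [0,0,0],
    [0,0,0],
    [0,0,0],
    [0,0,0],
    [0,0,0],
  ],
  offset=[
    [0,0,0.3],
    [0,0,0.7],
    [0,0,1.1],
    [0,0,1.5],
    [0,0,1.9],
    [0,0,2.3],
    [0,0,2.7],
    [0,0,3],
    [0,0,3.2],
    [0,0,3.2],
  ],
  jaw=[1,1,1,1,1,1,1,1,1,1],
)

```text
t: 22.33
tool_pos: [0.5524, 0.2699, 0.1776]
tcp_rot: [[-0.482, -0.758, 0.439], [-0.876, 0.417, -0.24], [-0.001, -0.501, -0.866]]
ft_force: [-0.3, -0.5, -2.9]
opening: 0.0099
```

```bash
python3 shot.py o
```

```text
22.3333 [0.5524 0.2699 0.1776] [-0.2544 -0.5449 -2.9197] 0.009866979515212522 [-0.8414  0.6996  0.0518  1.9321  0.9641  0.5851  0.9939]
```

View pics/o_side.png

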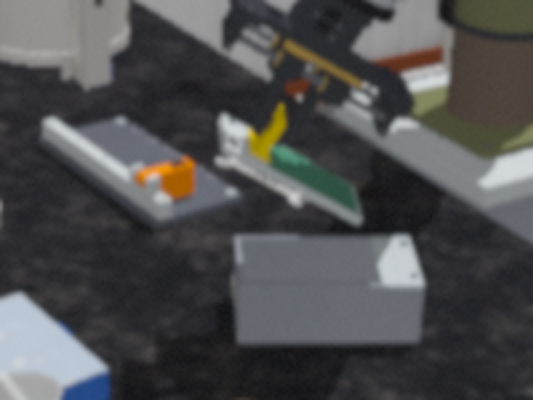

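carry_out(
  dr=[
    [0.3,0.53,0],
    [0.67,1.23,0],
    [1.06,1.93,0],
    [1.45,2.63,0],
    [1.83,3.33,0],
    [2.22,4.03,0],
    [2.5,4.56,0],
    [2.7,4.91,0],
    [2.89,5.26,0],
    [2.89,5.26,0],
  ],
  offset=[
    [0,-0.2,0.1],
    [-0.1,-0.6,0.2],
    [-0.2,-1.2,0.3],
    [-0.3,-1.9,0.3],
    [-0.4,-2.7,0.3],
    [-0.5,-3.5,0.3],
    [-0.6,-4.3,0.3],
    [-0.7,-5.1,0.3],
    [-0.8,-5.8,0.3],
    [-0.8,-6.2,0.3],
  ],
  jaw=[1,1,1,1,1,1,1,1,1,1],
)

```text
t: 23.27
tool_pos: [0.5326, 0.1092, 0.1827]
tcp_rot: [[-0.487, -0.873, -0.003], [-0.873, 0.487, -0.004], [0.005, 0.001, -1.0]]
ft_force: [0.7, -0.3, -2.3]
opening: 0.0096
```

carry_out(
  dr=[
    [0,0,-0.8],
    [0,0,-2],
    [0,0,-3.4],
    [0,0,-4.8],
    [0,0,-6.2],
    [0,0,-7.6],
    [0,0,-9],
    [0,0,-10.2],
    [0,0,-11],
    [0,0,-11.37],
  ],
  offset=[
    [-0.1,-0.4,0],
    [-0.2,-1.2,0],
    [-0.4,-2.2,0],
    [-0.6,-3.4,0],
    [-0.8,-4.6,0],
    [-1,-5.8,0],
    [-1.15,-7,0],
    [-1.3,-8,0],
    [-1.4,-8.7,0],
    [-1.43,-9.1,0],
  ],
  jaw=[1,1,1,1,1,1,1,1,1,1],
)

```text
t: 24.1
tool_pos: [0.4955, -0.115, 0.1836]
tcp_rot: [[-0.997, -0.072, -0.002], [-0.072, 0.997, -0.002], [0.002, -0.002, -1.0]]
ft_force: [-1.2, 0.1, -2.4]
opening: 0.0094
```

carry_out(
  dr=[
    [0,0,0],
    [0,0,0],
    [0,0,0],
    [0,0,0],
    [0,0,0],
    [0,0,0],
    [0,0,0],
    [0,0,0],
    [0,0,0],
    [0,0,0],
  ],
  offset=[
    [0,0,-0.3],
    [0,0,-0.8],
    [0,0,-1.4],
    [0,0,-2],
    [0,0,-2.6],
    [0,0,-3.2],
    [0,0,-3.7],
    [0,0,-4.1],
    [0,0,-4.2],
    [0,0,-4.2],
  ],
  jaw=[1,1,1,1,1,1,1,1,1,1],
)

```text
t: 24.93
tool_pos: [0.4962, -0.1115, 0.0781]
tcp_rot: [[-0.997, -0.079, -0.002], [-0.079, 0.997, 0.001], [0.002, 0.001, -1.0]]
ft_force: [-1.3, 0.6, -2.6]
opening: 0.0096
```

```bash
python3 shot.py p;python3 - <<'E'
from ov import *
s=ctrl.state();print(np.array(s["tcp_rot"]))
draw("side","pics/p_side_raw.png","pics/p_ov.png",1.57,s["tool_pos"],(250,140,350,220))
E
```

```text
24.9333 [ 0.4962 -0.1115  0.0781] [-1.3456  0.5749 -2.565 ] 0.009560243578739252 [ 0.2148  0.7716 -0.1379  2.0274  0.2728  0.3618  1.5091]
[[-0.997  -0.0774  0.0001]
 [-0.0774  0.997  -0.    ]
 [-0.0001 -0.     -1.    ]]
```

View pics/p_ov.png

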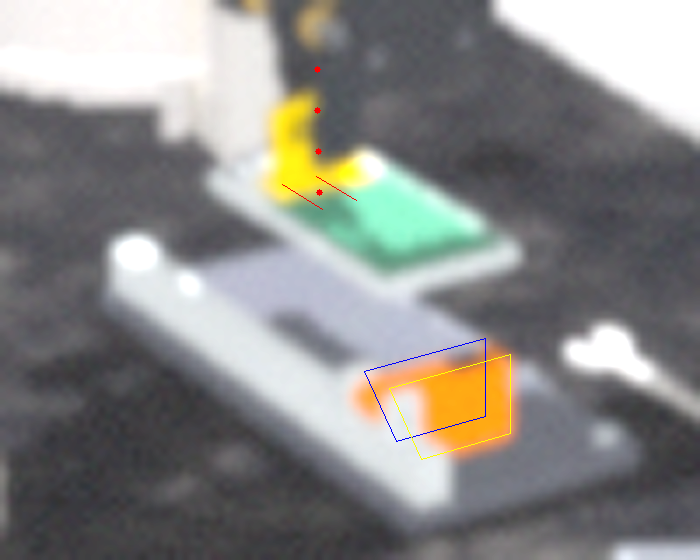

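View pics/p_top_raw.png

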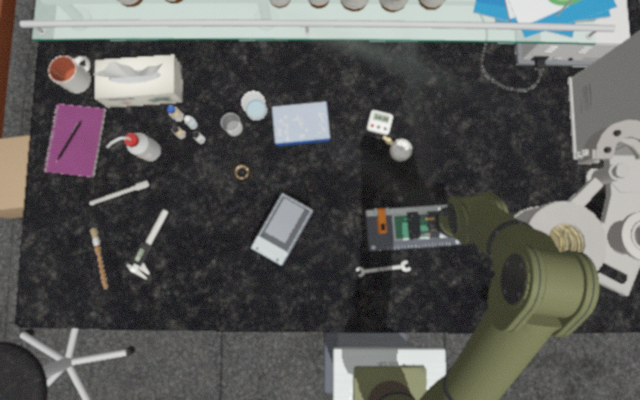

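```bash
cat > pan.py <<'E'
from ov import *
def top_edges(f,z):
    im=cv2.imread(f);hsv=cv2.cvtColor(im,cv2.COLOR_BGR2HSV)
    m=cv2.inRange(hsv,(60,60,35),(95,255,255));mm=np.zeros_like(m);mm[195:260,370:470]=m[195:260,370:470]
    ys,xs=np.nonzero(mm);W=cast("top",np.c_[xs,ys],z);b=(W-O)[:,:]@np.c_[X,Y]*1e3
    return mm,b
if __name__=="__main__":
    f,z=sys.argv[1],float(sys.argv[2])
    mm,b=top_edges(f,z)
    print(len(b),"x",b[:,0].min(),b[:,0].max(),"y",b[:,1].min(),b[:,1].max())
    for x in range(int(b[:,0].min()),int(b[:,0].max()),6):
        s=b[abs(b[:,0]-x)<3]
        if len(s): print(x,s[:,1].min().round(1),s[:,1].max().round(1))
    big=cv2.resize(cv2.imread(f)[185:265,360:480],None,fx=6,fy=6,interpolation=cv2.INTER_CUBIC);big=cv2.convertScaleAbs(big,alpha=1.6,beta=20)
    cv2.imwrite(f.replace("_raw","_z"),big)
E
python3 pan.py pics/p_top_raw.png .0875
```

```text
385 x -24.708917425575276 65.28755743958591 y -28.514186061715936 29.651103823586084
-24 -7.0 15.1
-18 -13.1 17.4
-12 -16.2 17.0
-6 -16.6 16.7
0 -16.7 13.6
30 -24.5 27.9
36 -27.8 27.5
42 -28.1 29.7
48 -28.5 29.5
54 -26.1 29.1
60 -26.5 28.7
```

View pics/p_top_z.png

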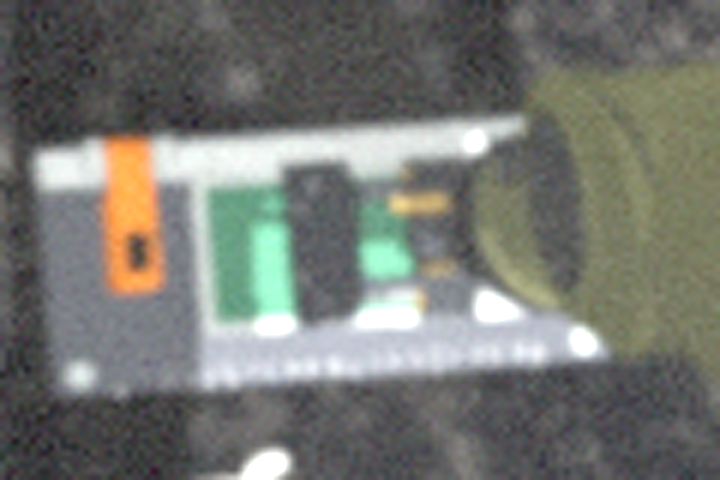

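carry_out(
  dr=[
    [0,0,0],
    [0,0,0],
    [0,0,0],
    [0,0,0],
    [0,0,0],
    [0,0,0],
    [0,0,0],
    [0,0,0],
    [0,0,0],
    [0,0,0],
  ],
  offset=[
    [-0.12,0,-0.3],
    [-0.12,0,-0.7],
    [-0.12,0,-1.1],
    [-0.12,0,-1.5],
    [-0.12,0,-1.85],
    [-0.12,0,-2.1],
    [-0.12,0,-2.3],
    [-0.12,0,-2.42],
    [-0.12,0,-2.5],
    [-0.12,0,-2.5],
  ],
  jaw=[1,1,1,1,1,1,1,1,1,1],
)

```text
t: 25.87
tool_pos: [0.4934, -0.1129, 0.0162]
tcp_rot: [[-0.997, -0.076, -0.001], [-0.076, 0.997, -0.0], [0.001, -0.0, -1.0]]
ft_force: [-0.1, -0.0, -3.2]
opening: 0.0093
```

carry_out(
  dr=[
    [0,0,0],
    [0,0,0],
    [0,0,0],
    [0,0,0],
    [0,0,0],
    [0,0,0],
    [0,0,0],
    [0,0,0],
    [0,0,0],
    [0,0,0],
  ],
  offset=[
    [0,0,-0.02],
    [0,0,-0.04],
    [0,0,-0.06],
    [0,0,-0.08],
    [0,0,-0.1],
    [0,0,-0.12],
    [0,0,-0.14],
    [0,0,-0.16],
    [0,0,-0.16],
    [0,0,-0.16],
  ],
  jaw=[1,1,1,1,1,1,1,1,1,1],
)

```text
t: 26.7
tool_pos: [0.4934, -0.1129, 0.0124]
tcp_rot: [[-0.997, -0.076, -0.001], [-0.076, 0.997, -0.0], [0.001, -0.0, -1.0]]
ft_force: [0.1, -0.4, -2.9]
opening: 0.0097
```

```bash
python3 shot.py q; python3 pan.py pics/q_top_raw.png .020;python3 - <<'E'
from ov import *
s=ctrl.state()
draw("side","pics/q_side_raw.png","pics/q_ov.png",1.57,s["tool_pos"],(250,140,350,220))
E
```

```text
26.7 [ 0.4934 -0.1129  0.0124] [ 0.0973 -0.3651 -2.9484] 0.009706556769881667 [ 0.1793  0.8952 -0.0754  2.0557  0.3006  0.2016  1.4843]
341 x -25.73551373002275 63.981202385015884 y -25.106343109283358 32.71806673893614
-25 -2.9 20.3
-19 -6.2 20.1
-13 -15.4 19.7
-7 -12.7 19.3
-1 -10.1 12.9
29 -21.0 31.0
35 -24.3 30.6
41 -24.7 30.3
47 -25.1 32.7
53 -22.6 32.3
59 -23.2 31.9
```

View pics/q_ov.png

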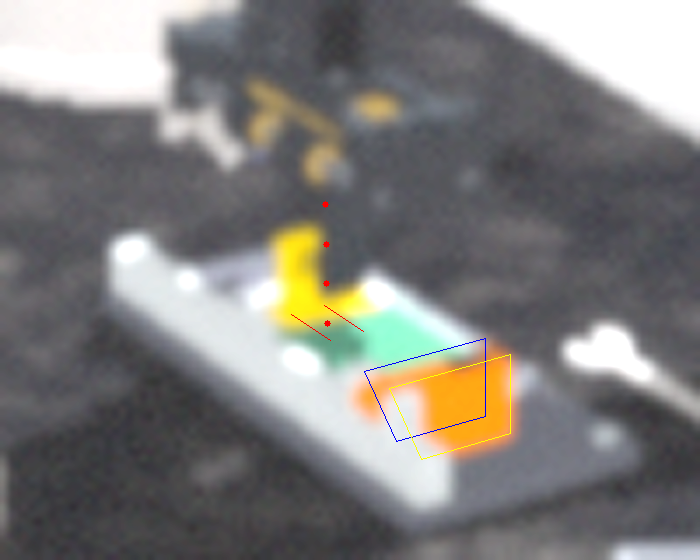

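View pics/q_top_z.png

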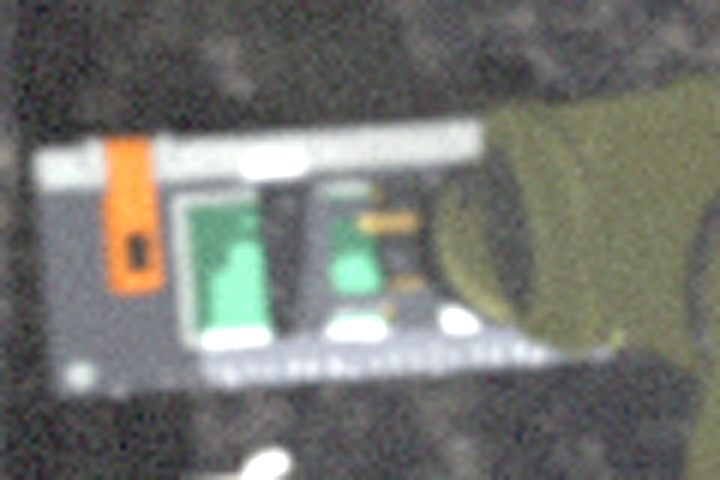

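carry_out(
  dr=[
    [0,0,0],
    [0,0,0],
    [0,0,0],
    [0,0,0],
    [0,0,0],
    [0,0,0],
    [0,0,0],
    [0,0,0],
    [0,0,0],
    [0,0,0],
  ],
  offset=[
    [0,0,-0.01],
    [0,0,-0.02],
    [0,0,-0.03],
    [0,0,-0.04],
    [0,0,-0.05],
    [0,0,-0.06],
    [0,0,-0.07],
    [0,0,-0.08],
    [0,0,-0.08],
    [0,0,-0.08],
  ],
  jaw=[1,1,1,1,1,1,1,1,1,1],
)

```text
t: 27.63
tool_pos: [0.4934, -0.1131, 0.0106]
tcp_rot: [[-0.997, -0.076, -0.001], [-0.076, 0.997, -0.001], [0.001, -0.0, -1.0]]
ft_force: [-0.5, -0.8, -0.4]
opening: 0.0098
```

carry_out(
  dr=[
    [0,0,0],
    [0,0,0],
    [0,0,0],
    [0,0,0],
    [0,0,0],
    [0,0,0],
    [0,0,0],
    [0,0,0],
    [0,0,0],
    [0,0,0],
  ],
  offset=[
    [0,0.05,0],
    [-0.01,0.1,0],
    [-0.01,0.14,0],
    [-0.01,0.18,0],
    [-0.02,0.22,0],
    [-0.02,0.26,0],
    [-0.02,0.29,0],
    [-0.02,0.32,0],
    [-0.03,0.35,0],
    [-0.03,0.36,0],
  ],
  jaw=[1,1,1,1,1,1,1,1,1,1],
)

```text
t: 28.47
tool_pos: [0.4928, -0.104, 0.0105]
tcp_rot: [[-0.997, -0.076, -0.0], [-0.076, 0.997, -0.001], [0.0, -0.001, -1.0]]
ft_force: [-0.2, -2.7, 2.2]
opening: 0.0097
```

carry_out(
  dr=[
    [0,0,0],
    [0,0,0],
    [0,0,0],
    [0,0,0],
    [0,0,0],
    [0,0,0],
    [0,0,0],
    [0,0,0],
    [0,0,0],
    [0,0,0],
  ],
  offset=[
    [0,0.02,0],
    [0,0.04,0],
    [0,0.06,0],
    [-0.01,0.08,0],
    [-0.01,0.1,0],
    [-0.01,0.12,0],
    [-0.01,0.14,0],
    [-0.01,0.16,0],
    [-0.01,0.16,0],
    [-0.01,0.16,0],
  ],
  jaw=[1,1,1,1,1,1,1,1,1,1],
)

```text
t: 29.3
tool_pos: [0.4924, -0.1001, 0.0105]
tcp_rot: [[-0.997, -0.076, -0.001], [-0.076, 0.997, -0.001], [0.001, -0.001, -1.0]]
ft_force: [0.7, -4.3, 5.4]
opening: 0.0093
```

```bash
python3 shot.py r; python3 pan.py pics/r_top_raw.png .020
```

```text
29.3 [ 0.4924 -0.1001  0.0105] [ 0.6647 -4.2634  5.4004] 0.00929544612357777 [ 0.1492  0.8975 -0.0674  2.067   0.2918  0.1864  1.467 ]
326 x -13.389422913229955 82.71820545537443 y -85.80974009945429 77.4233095443838
-13 -0.8 16.4
-7 -4.1 19.3
-1 -13.3 21.4
5 -13.7 18.3
11 -11.0 17.9
23 77.4 77.4
41 -4.6 30.1
47 -25.3 29.9
53 -22.6 32.3
59 -23.2 31.9
65 -23.6 31.5
71 -24.0 31.2
77 -21.3 30.8
```

View pics/r_top_z.png

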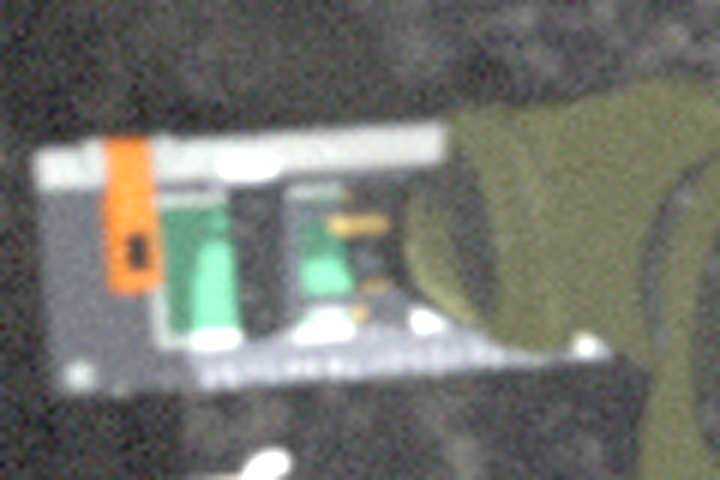

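```bash
python3 - <<'E'
from ov import *
f=lambda uv,z:((cast("top",crop([uv],6,360,185),z)[0]-O)@np.c_[X,Y]*1e3).round(1)
print("flag edge",f((163,290),.052),f((105,290),.052)," panel corner",f((158,348),.02)," bed left corner",f((55,392),.012))
E
python3 - <<'E'
import sys;sys.path.insert(0,'.')
import os;os.chdir('.')
from ov import *
draw("side","pics/r_side_raw.png","pics/r_ov.png",1.57,(.4924,-.1001,.0105),(250,140,350,220))
E
```

```text
flag edge [84.7 14.1] [111.9  12.2]  panel corner [84.7 40.4]  bed left corner [134.8  57.9]
```

View pics/r_ov.png

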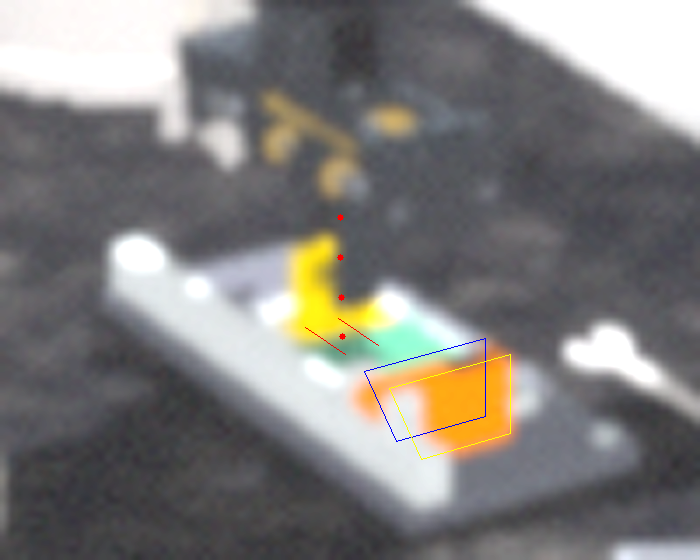

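carry_out(
  dr=[
    [0,0,0],
    [0,0,0],
    [0,0,0],
    [0,0,0],
    [0,0,0],
    [0,0,0],
    [0,0,0],
    [0,0,0],
    [0,0,0],
    [0,0,0],
  ],
  offset=[
    [0,0,0.01],
    [0,0.02,0.02],
    [0,0.04,0.02],
    [0,0.06,0.02],
    [0,0.08,0.02],
    [-0.01,0.1,0.02],
    [-0.01,0.12,0.02],
    [-0.01,0.12,0.02],
    [-0.01,0.12,0.02],
    [-0.01,0.12,0.02],
  ],
  jaw=[1,1,1,1,1,1,1,1,1,1],
)

```text
t: 30.23
tool_pos: [0.4919, -0.099, 0.0108]
tcp_rot: [[-0.997, -0.074, -0.001], [-0.074, 0.997, -0.003], [0.001, -0.003, -1.0]]
ft_force: [0.9, -8.9, -0.2]
opening: 0.0097
```

carry_out(
  dr=[
    [0,0,0],
    [0,0,0],
    [0,0,0],
    [0,0,0],
    [0,0,0],
    [0,0,0],
    [0,0,0],
    [0,0,0],
    [0,0,0],
    [0,0,0],
  ],
  offset=[
    [0.04,-0.03,0],
    [0.08,-0.03,0],
    [0.12,-0.03,0],
    [0.16,-0.02,0],
    [0.2,-0.02,0],
    [0.23,-0.02,0],
    [0.26,-0.02,0],
    [0.29,-0.02,0],
    [0.32,-0.02,0],
    [0.32,-0.02,0],
  ],
  jaw=[1,1,1,1,1,1,1,1,1,1],
)

```text
t: 31.07
tool_pos: [0.493, -0.0992, 0.0108]
tcp_rot: [[-0.997, -0.075, -0.014], [-0.075, 0.997, -0.003], [0.014, -0.002, -1.0]]
ft_force: [-9.6, -6.5, 10.4]
opening: 0.0096
```

```bash
python3 shot.py s; python3 pan.py pics/s_top_raw.png .020|tail -8; python3 - <<'E'
from ov import *
draw("side","pics/s_side_raw.png","pics/s_ov.png",1.57,ctrl.state()["tool_pos"],(250,140,350,220))
E
```

```text
31.0667 [ 0.493  -0.0992  0.0108] [-9.6361 -6.5447 10.3737] 0.00961418280074736 [ 0.147   0.8988 -0.0713  2.0528  0.288   0.2132  1.4661]
7 -16.6 18.3
13 -16.8 17.9
43 -22.0 27.0
49 -25.3 29.9
55 -25.5 32.1
61 -23.2 31.7
67 -23.6 31.3
73 -24.0 31.0
```

View pics/s_ov.png

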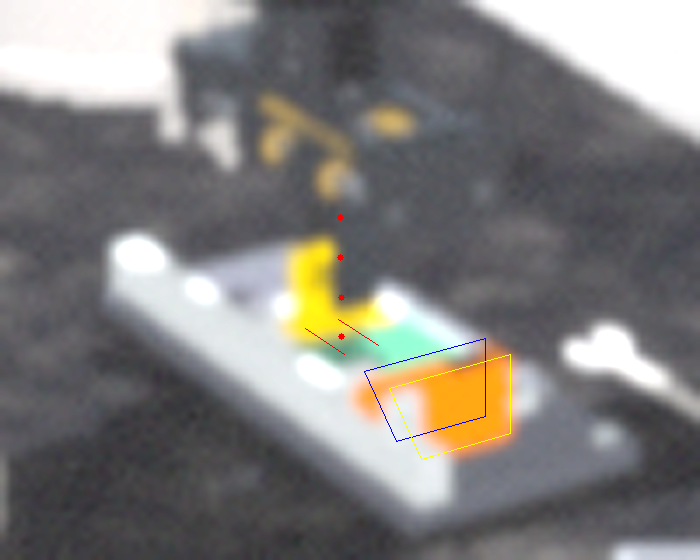

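View pics/s_top_z.png

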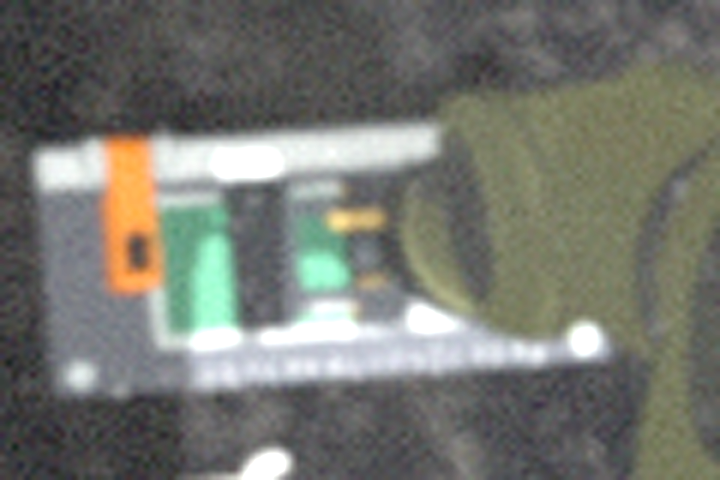

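carry_out(
  dr=[
    [0,0,0],
    [0,0,0],
    [0,0,0],
    [0,0,0],
    [0,0,0],
    [0,0,0],
    [0,0,0],
    [0,0,0],
    [0,0,0],
    [0,0,0],
  ],
  offset=[
    [0,-0.02,0.02],
    [0,-0.04,0.04],
    [0,-0.04,0.05],
    [0,-0.04,0.06],
    [0,-0.04,0.06],
    [0,-0.04,0.06],
    [0,-0.04,0.06],
    [0,-0.04,0.06],
    [0,-0.04,0.06],
    [0,-0.04,0.06],
  ],
  jaw=[1,1,1,1,1,1,1,1,1,1],
)

```text
t: 32.0
tool_pos: [0.5002, -0.0985, 0.0124]
tcp_rot: [[-0.997, -0.076, -0.001], [-0.076, 0.997, -0.0], [0.001, -0.0, -1.0]]
ft_force: [-1.4, -3.4, -3.5]
opening: 0.0097
```

carry_out(
  dr=[
    [0,0,0],
    [0,0,0],
    [0,0,0],
    [0,0,0],
    [0,0,0],
    [0,0,0],
    [0,0,0],
    [0,0,0],
    [0,0,0],
    [0,0,0],
  ],
  offset=[
    [0.02,0,0],
    [0.04,0,0],
    [0.06,0,0],
    [0.08,0,0],
    [0.1,0,0],
    [0.12,0,0],
    [0.14,0,0],
    [0.16,0,0],
    [0.16,0,0],
    [0.16,0,0],
  ],
  jaw=[1,1,1,1,1,1,1,1,1,1],
)

```text
t: 32.83
tool_pos: [0.5007, -0.0985, 0.0123]
tcp_rot: [[-0.997, -0.076, -0.007], [-0.076, 0.997, -0.001], [0.007, -0.0, -1.0]]
ft_force: [-8.1, -3.2, 1.1]
opening: 0.0098
```

carry_out(
  dr=[
    [0,0,0],
    [0,0,0],
    [0,0,0],
    [0,0,0],
    [0,0,0],
    [0,0,0],
    [0,0,0],
    [0,0,0],
    [0,0,0],
    [0,0,0],
  ],
  offset=[
    [0,0.02,0],
    [0,0.04,-0.01],
    [0,0.05,-0.02],
    [0,0.06,-0.03],
    [0,0.06,-0.04],
    [0,0.06,-0.05],
    [0,0.06,-0.05],
    [0,0.06,-0.05],
    [0,0.06,-0.05],
    [0,0.06,-0.05],
  ],
  jaw=[1,1,1,1,1,1,1,1,1,1],
)

```text
t: 33.67
tool_pos: [0.5007, -0.0986, 0.0114]
tcp_rot: [[-0.997, -0.074, -0.007], [-0.074, 0.997, -0.003], [0.007, -0.002, -1.0]]
ft_force: [-5.7, -5.5, 4.2]
opening: 0.0096
```

```bash
python3 shot.py u; python3 pan.py pics/u_top_raw.png .020|tail -8
```

```text
33.6667 [ 0.5007 -0.0986  0.0114] [-5.6819 -5.539   4.1897] 0.009633373900137908 [ 0.1473  0.8997 -0.075   2.0377  0.2861  0.221   1.466 ]
11 -22.6 9.3
17 -2.6 3.2
41 -7.4 -1.7
47 -31.1 23.9
53 -31.5 23.7
59 -31.9 23.4
65 -32.2 23.0
71 -32.6 25.2
```

View pics/u_top_z.png

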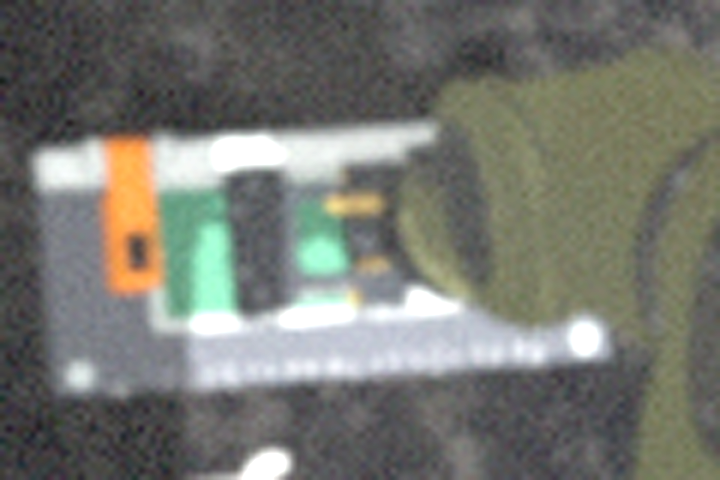

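carry_out(
  dr=[
    [0,0,0],
    [0,0,0],
    [0,0,0],
    [0,0,0],
    [0,0,0],
    [0,0,0],
    [0,0,0],
    [0,0,0],
    [0,0,0],
    [0,0,0],
  ],
  offset=[
    [0,0,-0.01],
    [0,0,-0.02],
    [0,0,-0.03],
    [0,0,-0.03],
    [0,0,-0.03],
    [0,0,-0.03],
    [0,0,-0.03],
    [0,0,-0.03],
    [0,0,-0.03],
    [0,0,-0.03],
  ],
  jaw=[1,1,1,0.87,0.85,0.83,0.81,0.79,0.77,0.75],
)

```text
t: 34.6
tool_pos: [0.5048, -0.0963, 0.0105]
tcp_rot: [[-0.997, -0.077, 0.0], [-0.077, 0.997, 0.0], [-0.0, 0.0, -1.0]]
ft_force: [0.4, -0.3, -0.5]
opening: 0.0222
```

Released. Rise straight up, then clear away and look.

carry_out(
  dr=[
    [0,0,0],
    [0,0,0],
    [0,0,0],
    [0,0,0],
    [0,0,0],
    [0,0,0],
    [0,0,0],
    [0,0,0],
    [0,0,0],
    [0,0,0],
  ],
  offset=[
    [0,0,0.2],
    [0,0,0.6],
    [0,0,1.2],
    [0,0,1.9],
    [0,0,2.7],
    [0,0,3.5],
    [0,0,4.3],
    [0,0,5],
    [0,0,5.4],
    [0,0,5.4],
  ],
  jaw=[0.7,0.7,0.7,0.7,0.7,0.7,0.7,0.7,0.7,0.7],
)

```text
t: 35.43
tool_pos: [0.5055, -0.0972, 0.1479]
tcp_rot: [[-0.997, -0.076, 0.004], [-0.076, 0.997, -0.001], [-0.004, -0.001, -1.0]]
ft_force: [0.5, -0.9, 0.1]
opening: 0.0263
```

carry_out(
  dr=[
    [0,0,0],
    [0,0,0],
    [0,0,0],
    [0,0,0],
    [0,0,0],
    [0,0,0],
    [0,0,0],
    [0,0,0],
    [0,0,0],
    [0,0,0],
  ],
  offset=[
    [0,0.5,0],
    [0,1.5,0],
    [0,2.8,0],
    [0,4.2,0.2],
    [0,5.6,0.4],
    [0,7,0.6],
    [0,8.3,0.8],
    [0,9.5,0.8],
    [0,10.3,0.8],
    [0,10.5,0.8],
  ],
  jaw=[0.7,0.7,0.7,0.7,0.7,0.7,0.7,0.7,0.7,0.7],
)

```text
t: 36.27
tool_pos: [0.5032, 0.1707, 0.1648]
tcp_rot: [[-0.997, -0.083, -0.001], [-0.083, 0.997, 0.002], [0.001, 0.003, -1.0]]
ft_force: [-0.1, 0.5, -0.2]
opening: 0.0267
```

```bash
python3 shot.py v; python3 pan.py pics/v_top_raw.png .020; python3 - <<'E'
from ov import *
draw("side","pics/v_side_raw.png","pics/v_ov.png",1.57,ctrl.state()["tool_pos"],(250,140,350,220))
E
```

```text
36.2667 [0.5032 0.1707 0.1648] [-0.0511  0.5046 -0.2333] 0.026657301726098277 [-0.3286  0.6424 -0.1355  1.9037  0.138   0.6046  1.1026]
584 x -13.128129107974884 77.90609993843503 y -32.98692282299004 24.72483634799033
-13 -32.7 22.3
-7 -32.9 22.1
-1 -30.6 24.4
5 -31.0 24.2
11 -31.4 23.6
17 -31.8 23.2
23 -32.2 22.8
29 -32.8 22.5
35 -33.0 24.7
41 -30.7 24.5
47 -31.1 24.1
53 -31.5 18.0
59 -31.9 14.8
65 -32.2 11.3
71 -32.6 5.2
```

View pics/v_ov.png

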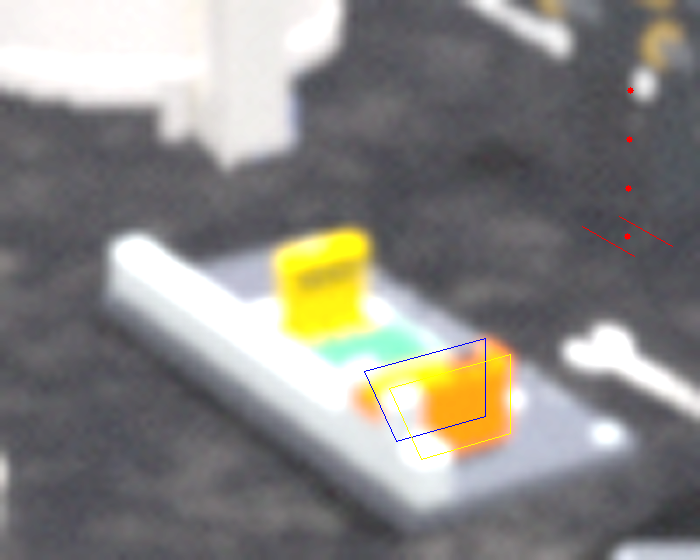

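View pics/v_top_z.png

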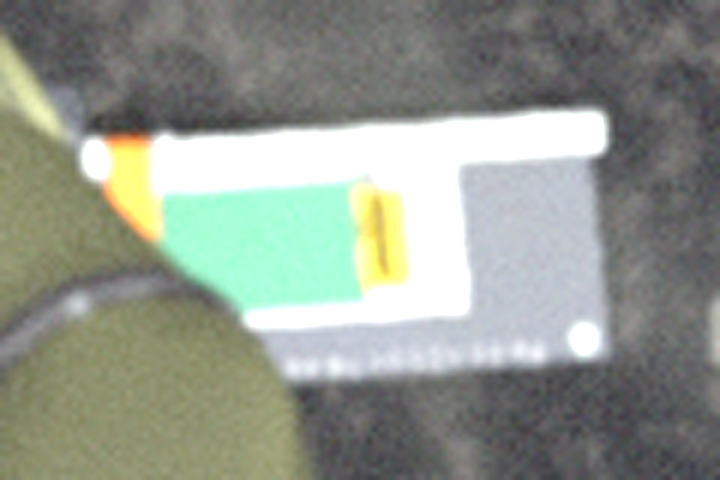

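```bash
python3 - <<'E'
from ov import *
im=cv2.imread("pics/v_top_raw.png").astype(float)
g=cv2.GaussianBlur(im,(0,0),.7)
tobed=lambda uv,z:((cast("top",uv,z)-O)@np.c_[X,Y]*1e3)
gray=g.mean(2)
# tail edge: rows 217..234 ; search cols 425..445
pts=[]
for r in range(216,235):
    row=gray[r,428:450];d=np.diff(row);k=d.argmin()
    w=-np.minimum(d[max(0,k-2):k+3],0);pts.append((428+ (np.arange(max(0,k-2),k+3)*w).sum()/w.sum()+.5,r))
b=tobed(pts,.02);p=np.polyfit(b[:,1],b[:,0],1);print("tail x",b[:,0].mean(),"slope deg",np.degrees(np.arctan(p[0])),np.std(b[:,0]-np.polyval(p,b[:,1])))
# +y edge (lower): cols 402..434
def edge(cols,r0,r1,sgn,ch,z):
    q=[]
    for c in cols:
        col=ch[r0:r1,c];d=sgn*np.diff(col);k=d.argmax();s=slice(max(0,k-2),k+3);w=np.maximum(d[s],0)
        q.append((c,r0+(np.arange(len(d))[s]*w).sum()/w.sum()+.5))
    b=tobed(q,z);p=np.polyfit(b[:,0],b[:,1],1);return b[:,1].mean(),np.degrees(np.arctan(p[0])),np.std(b[:,1]-np.polyval(p,b[:,0]))
print("+y plate edge",edge(range(404,436),230,245,-1,gray,.02))
gr=g[:,:,1]-g[:,:,2]
print("green upper",edge(range(390,418),208,225,1,gr,.02))
print("bed +y edge",edge(range(412,458),240,252,-1,gray,.012),"fence outer",edge(range(390,458),198,212,1,gray,.034))
E
```

```text
tail x -65.80078968041475 slope deg -1.2256564490331476 0.5097332656984066
+y plate edge (np.float64(34.11145273379179), np.float64(1.7158737242349091), np.float64(0.34897808639343114))
green upper (np.float64(-33.78019143132823), np.float64(0.3382990384779594), np.float64(0.3707266243227398))
bed +y edge (np.float64(60.44592800583531), np.float64(0.6065405901988695), np.float64(0.5389096842698591)) fence outer (np.float64(-57.885584034554824), np.float64(0.19917983270202627), np.float64(0.4772020122230678))
```

carry_out(
  dr=[
    [0,0,0],
    [0,0,0],
    [0,0,0],
    [0,0,0],
    [0,0,0],
    [0,0,0],
    [0,0,0],
    [0,0,0],
    [0,0,0],
    [0,0,0],
  ],
  offset=[
    [-0.3,-0.7,0],
    [-0.8,-2,0],
    [-1.3,-3.4,0],
    [-1.8,-4.8,0],
    [-2.1,-6.2,-0.3],
    [-2.3,-7.2,-0.8],
    [-2.33,-7.67,-1.5],
    [-2.33,-7.67,-2.3],
    [-2.33,-7.67,-3.1],
    [-2.33,-7.67,-3.6],
  ],
  jaw=[1,1,1,1,1,1,1,1,1,1],
  newtons=20,
)

```text
t: 37.2
tool_pos: [0.4443, -0.0294, 0.0739]
tcp_rot: [[-0.997, -0.072, -0.003], [-0.072, 0.997, -0.002], [0.004, -0.002, -1.0]]
ft_force: [0.3, -0.1, -0.0]
opening: 0.0006
```

carry_out(
  dr=[
    [0,0,0],
    [0,0,0],
    [0,0,0],
    [0,0,0],
    [0,0,0],
    [0,0,0],
    [0,0,0],
    [0,0,0],
    [0,0,0],
    [0,0,0],
  ],
  offset=[
    [0,0,-0.3],
    [0,0,-0.7],
    [0,0,-1.1],
    [0,0,-1.5],
    [0,0,-1.9],
    [0,0,-2.2],
    [0,0,-2.4],
    [0,0,-2.55],
    [0,0,-2.65],
    [0,0,-2.65],
  ],
  jaw=[1,1,1,1,1,1,1,1,1,1],
)

```text
t: 38.03
tool_pos: [0.4463, -0.0275, 0.0097]
tcp_rot: [[-0.997, -0.075, -0.003], [-0.075, 0.997, -0.002], [0.003, -0.001, -1.0]]
ft_force: [-0.3, -0.6, -0.2]
opening: 0.0006
```

```bash
python3 shot.py w; python3 - <<'E'
from ov import *
draw("side","pics/w_side_raw.png","pics/w_ov.png",1.57,ctrl.state()["tool_pos"],(260,140,360,220))
E
```

```text
38.0333 [ 0.4463 -0.0275  0.0097] [-0.3395 -0.5706 -0.1708] 0.0006171554354898189 [-0.0166  0.8879 -0.0419  2.2276  0.8526  0.045   0.7502]
```

View pics/w_ov.png

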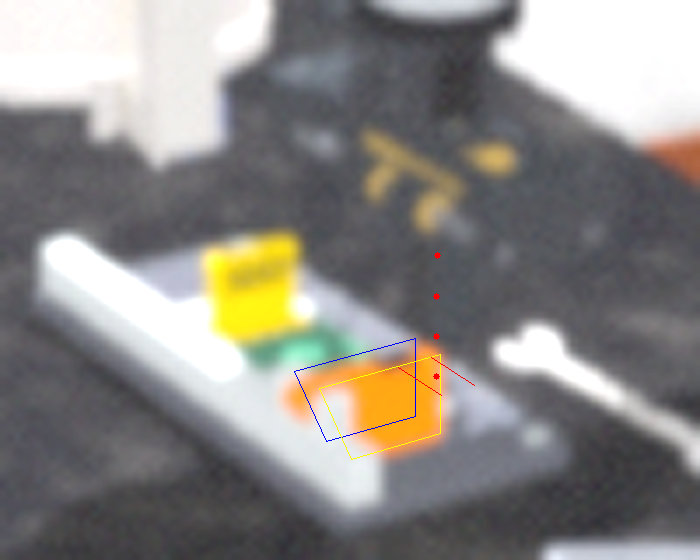

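View pics/w_top.png

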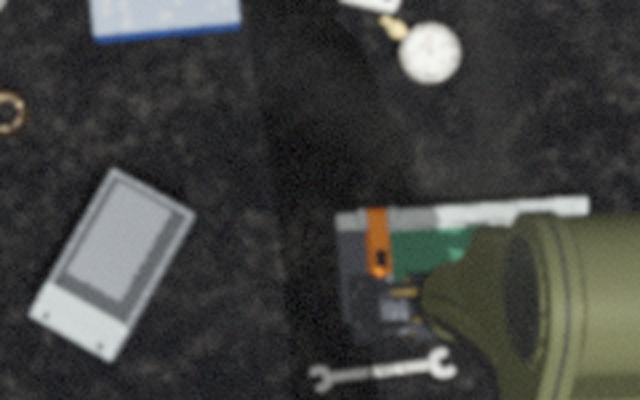

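carry_out(
  dr=[
    [0,0,0],
    [0,0,0],
    [0,0,0],
    [0,0,0],
    [0,0,0],
    [0,0,0],
    [0,0,0],
    [0,0,0],
    [0,0,0],
    [0,0,0],
  ],
  offset=[
    [0,0,0.4],
    [0,0,1.2],
    [0,0,2.2],
    [0.2,0.3,3.4],
    [0.6,1.2,4.6],
    [1,2.5,5.4],
    [1.4,4,6],
    [1.8,5.6,6.4],
    [2,7.2,6.4],
    [2,8.8,6.4],
  ],
  jaw=[1,1,1,1,1,1,1,1,0.8,0.7],
)

```text
t: 38.97
tool_pos: [0.4968, 0.1955, 0.171]
tcp_rot: [[-0.997, -0.075, -0.004], [-0.075, 0.997, 0.002], [0.003, 0.003, -1.0]]
ft_force: [0.8, 0.1, 0.4]
opening: 0.0117
```

carry_out(
  dr=[
    [0,0,0],
    [0,0,0],
    [0,0,0],
    [0,0,0],
    [0,0,0],
    [0,0,0],
    [0,0,0],
    [0,0,0],
    [0,0,0],
    [0,0,0],
  ],
  offset=[
    [0,0.5,0],
    [0,1.3,0],
    [0,2.3,0],
    [0,3.2,0],
    [0,3.8,0],
    [0,4,0],
    [0,4,0],
    [0,4,0],
    [0,4,0],
    [0,4,0],
  ],
  jaw=[0.7,0.7,0.7,0.7,0.7,0.7,0.7,0.7,0.7,0.7],
)

```text
t: 39.8
tool_pos: [0.4965, 0.2917, 0.1698]
tcp_rot: [[-0.997, -0.074, -0.004], [-0.074, 0.997, -0.002], [0.004, -0.002, -1.0]]
ft_force: [0.2, -0.1, 0.4]
opening: 0.0267
```

```bash
python3 shot.py x; python3 pan.py pics/x_top_raw.png .020 | head -1
cat > edges.py <<'E'
from ov import *
f=sys.argv[1]
im=cv2.imread(f).astype(float);g=cv2.GaussianBlur(im,(0,0),.7);gray=g.mean(2)
tobed=lambda uv,z:((cast("top",uv,z)-O)@np.c_[X,Y]*1e3)
def edge(cols,r0,r1,sgn,ch,z,tr=False):
    q=[]
    for c in cols:
        col=(ch[c,r0:r1] if tr else ch[r0:r1,c]);d=sgn*np.diff(col);k=d.argmax();s=slice(max(0,k-2),k+3);w=np.maximum(d[s],0)
        e=r0+(np.arange(len(d))[s]*w).sum()/w.sum()+.5
        q.append((e,c) if tr else (c,e))
    b=tobed(q,z);i=1 if tr else 0;u,v=b[:,i],b[:,1-i];p=np.polyfit(u,v,1)
    k=abs(v-np.polyval(p,u))<1.2;p=np.polyfit(u[k],v[k],1)
    return dict(mean=round(v[k].mean(),2),at=round(u.mean(),1),deg=round(np.degrees(np.arctan(p[0])),2),n=int(k.sum()))
gr=g[:,:,1]-g[:,:,2]
print("tail x",edge(range(216,235),428,450,-1,gray,.02,True))
print("+y plate edge",edge(range(388,436),228,247,-1,gray,.02))
print("green -y",edge(range(390,418),206,225,1,gr,.02))
print("green +y",edge(range(390,418),225,245,-1,gr,.02))
print("bed +y",edge(range(375,458),240,256,-1,gray,.012))
print("fence outer",edge(range(392,458),198,212,1,gray,.034))
E
python3 edges.py pics/x_top_raw.png
```

```text
39.8 [0.4965 0.2917 0.1698] [ 0.1939 -0.1108  0.4116] 0.026665671857411057 [-0.3179  0.7244 -0.507   1.752   0.4675  0.7923  0.5909]
624 x -13.128129107974884 77.18271030245837 y -32.94403223063476 25.041425673650487
tail x {'mean': np.float64(-65.79), 'at': np.float64(-0.1), 'deg': np.float64(-1.31), 'n': 19}
+y plate edge {'mean': np.float64(34.37), 'at': np.float64(10.2), 'deg': np.float64(1.0), 'n': 48}
green -y {'mean': np.float64(-33.8), 'at': np.float64(27.4), 'deg': np.float64(0.54), 'n': 28}
green +y {'mean': np.float64(25.72), 'at': np.float64(32.6), 'deg': np.float64(0.11), 'n': 28}
bed +y {'mean': np.float64(56.44), 'at': np.float64(-2.6), 'deg': np.float64(-4.54), 'n': 6}
fence outer {'mean': np.float64(-57.88), 'at': np.float64(-33.0), 'deg': np.float64(0.23), 'n': 66}
```

View pics/x_top_z.png

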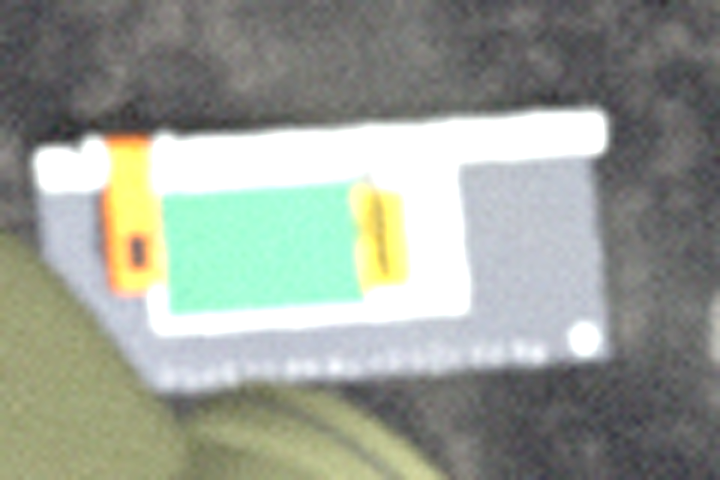

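```bash
python3 - <<'E'
import sys;sys.argv=["e","pics/x_top_raw.png"]
exec(open("edges.py").read())
print("bed end x",edge(range(213,238),448,470,-1,gray,.012,True))
print("fence inner edge bare (x<-70)",edge(range(438,458),205,220,-1,gray,.034))
print("bed +y",edge(range(395,455),240,252,-1,gray,.012))
big=cv2.resize(cv2.imread(sys.argv[1])[200:245,370:450],None,fx=10,fy=10,interpolation=cv2.INTER_CUBIC)
cv2.imwrite("pics/x_big.png",big)
E
```

```text
tail x {'mean': np.float64(-65.79), 'at': np.float64(-0.1), 'deg': np.float64(-1.31), 'n': 19}
+y plate edge {'mean': np.float64(34.37), 'at': np.float64(10.2), 'deg': np.float64(1.0), 'n': 48}
green -y {'mean': np.float64(-33.8), 'at': np.float64(27.4), 'deg': np.float64(0.54), 'n': 28}
green +y {'mean': np.float64(25.72), 'at': np.float64(32.6), 'deg': np.float64(0.11), 'n': 28}
bed +y {'mean': np.float64(56.44), 'at': np.float64(-2.6), 'deg': np.float64(-4.54), 'n': 6}
fence outer {'mean': np.float64(-57.88), 'at': np.float64(-33.0), 'deg': np.float64(0.23), 'n': 66}
bed end x {'mean': np.float64(-134.5), 'at': np.float64(4.1), 'deg': np.float64(0.47), 'n': 25}
fence inner edge bare (x<-70) {'mean': np.float64(-38.98), 'at': np.float64(-97.8), 'deg': np.float64(0.06), 'n': 20}
bed +y {'mean': np.float64(60.36), 'at': np.float64(-27.0), 'deg': np.float64(-0.47), 'n': 32}
```

View pics/x_big.png

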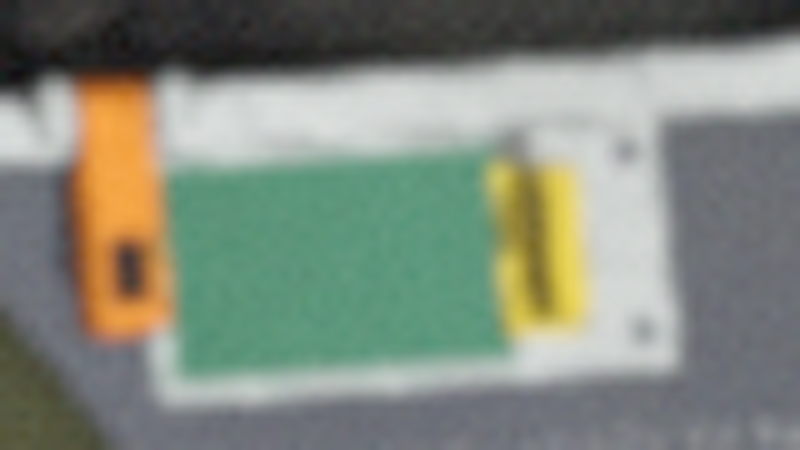

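carry_out(
  dr=[
    [0,0,0],
    [0,0,0],
    [0,0,0],
    [0,0,0],
    [0,0,0],
    [0,0,0],
    [0,0,0],
    [0,0,0],
    [0,0,0],
    [0,0,0],
  ],
  offset=[
    [0.05,-0.6,0],
    [0.1,-1.7,0],
    [0.15,-3,0],
    [0.21,-4.4,0],
    [0.21,-5.8,0],
    [0.21,-7.2,0],
    [0.21,-8.6,0],
    [0.21,-10,0],
    [0.21,-11.4,0],
    [0.21,-12.4,0],
  ],
  jaw=[0.65,0.65,0.65,0.65,0.65,0.65,0.65,0.65,0.65,0.65],
)

```text
t: 40.73
tool_pos: [0.5008, -0.0208, 0.1698]
tcp_rot: [[-0.997, -0.073, -0.004], [-0.073, 0.997, -0.003], [0.004, -0.003, -1.0]]
ft_force: [0.1, -0.5, -0.7]
opening: 0.0307
```

carry_out(
  dr=[
    [0,0,0],
    [0,0,0],
    [0,0,0],
    [0,0,0],
    [0,0,0],
    [0,0,0],
    [0,0,0],
    [0,0,0],
    [0,0,0],
    [0,0,0],
  ],
  offset=[
    [0,-1,0],
    [0,-1.9,0],
    [0,-2.6,-0.3],
    [0,-3.1,-0.8],
    [0,-3.27,-1.5],
    [0,-3.27,-2.3],
    [0,-3.27,-3],
    [0,-3.27,-3.5],
    [0,-3.27,-3.7],
    [0,-3.27,-3.7],
  ],
  jaw=[0.65,0.65,0.65,0.65,0.65,0.65,0.65,0.65,0.65,0.65],
)

```text
t: 41.57
tool_pos: [0.5005, -0.0978, 0.0761]
tcp_rot: [[-0.997, -0.077, -0.006], [-0.077, 0.997, -0.0], [0.006, 0.0, -1.0]]
ft_force: [0.1, -0.2, -0.1]
opening: 0.0307
```

```bash
python3 shot.py y; python3 - <<'E'
from ov import *
draw("side","pics/y_side_raw.png","pics/y_ov.png",1.57,ctrl.state()["tool_pos"],(250,140,350,220))
E
```

```text
41.5667 [ 0.5005 -0.0978  0.0761] [ 0.0717 -0.224  -0.1132] 0.03074649683961258 [ 0.355   0.8024 -0.4183  2.0118  0.6918  0.4767  1.0669]
```

View pics/y_ov.png

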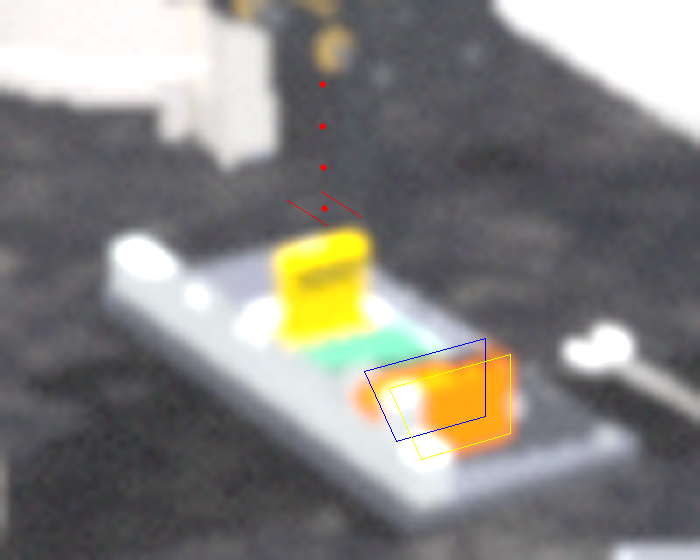

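View pics/y_top_raw.png

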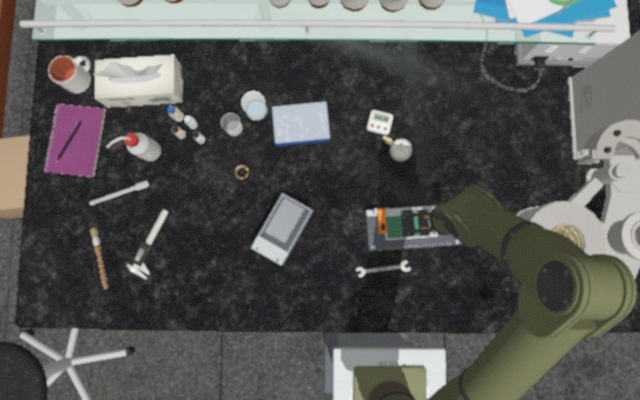

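View pics/y_side_raw.png

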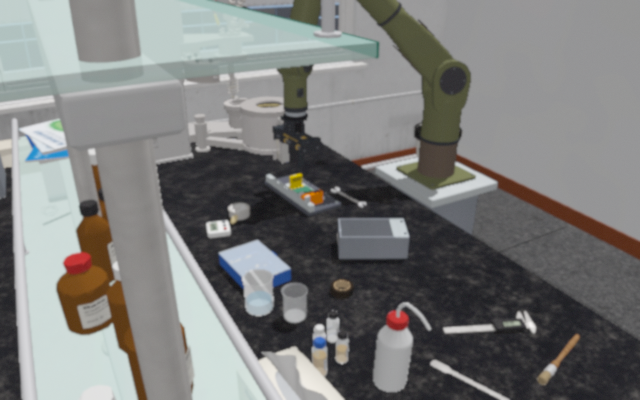

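carry_out(
  dr=[
    [0,0,0],
    [0,0,0],
    [0,0,0],
    [0,0,0],
    [0,0,0],
    [0,0,0],
    [0,0,0],
    [0,0,0],
    [0,0,0],
    [0,0,0],
  ],
  offset=[
    [0,0,-0.3],
    [0,0,-0.7],
    [0,0,-1.1],
    [0,0,-1.5],
    [0,0,-1.9],
    [0,0,-2.2],
    [0,0,-2.4],
    [0,0,-2.55],
    [0,0,-2.6],
    [0,0,-2.6],
  ],
  jaw=[0.65,0.65,0.65,0.65,0.65,0.65,0.65,0.65,0.65,0.65],
)

```text
t: 42.5
tool_pos: [0.5015, -0.0981, 0.0122]
tcp_rot: [[-0.997, -0.076, -0.003], [-0.076, 0.997, -0.001], [0.003, -0.001, -1.0]]
ft_force: [0.4, 0.4, -0.1]
opening: 0.0308
```

carry_out(
  dr=[
    [0,0,0],
    [0,0,0],
    [0,0,0],
    [0,0,0],
    [0,0,0],
    [0,0,0],
    [0,0,0],
    [0,0,0],
    [0,0,0],
    [0,0,0],
  ],
  offset=[
    [0,0,0],
    [0,0,0],
    [0,0,0],
    [0,0,0],
    [0,0,0],
    [0,0,0],
    [0,0,0],
    [0,0,0],
    [0,0,0],
    [0,0,0],
  ],
  jaw=[0.72,0.78,0.84,0.9,1,1,1,1,1,1],
  newtons=30,
)

```text
t: 43.33
tool_pos: [0.5017, -0.0986, 0.0127]
tcp_rot: [[-0.997, -0.076, -0.003], [-0.076, 0.997, -0.001], [0.003, -0.001, -1.0]]
ft_force: [-0.2, -1.6, 5.7]
opening: 0.0099
```

```bash
python3 - <<'E'
from h import *
s=ctrl.state();print(s["t"],np.array(s["tool_pos"]),np.array(s["ft_force"]),np.array(s["wrist_torque"]),s["opening"]);print(np.array(s["tcp_rot"]))
E
```

```text
43.3333 [ 0.5017 -0.0986  0.0127] [-0.1828 -1.6181  5.7224] [-0.2569  0.0857  0.0744] 0.009929328238020084
[[-0.9971 -0.0759 -0.0027]
 [-0.0759  0.9971 -0.0015]
 [ 0.0028 -0.0013 -1.    ]]
```

carry_out(
  dr=[
    [0,0,0],
    [0,0,-0.1],
    [0,0,-0.2],
    [0,0,-0.3],
    [0,0,-0.4],
    [0,0,-0.45],
    [0,0,-0.5],
    [0,0,-0.5],
    [0,0,-0.5],
    [0,0,-0.5],
  ],
  offset=[
    [0,0,0.02],
    [0.02,0,0.03],
    [0.04,0.01,0.03],
    [0.06,0.02,0.03],
    [0.08,0.03,0.03],
    [0.1,0.04,0.03],
    [0.12,0.05,0.03],
    [0.14,0.06,0.03],
    [0.14,0.06,0.03],
    [0.14,0.06,0.03],
  ],
  jaw=[1,1,1,1,1,1,1,1,1,1],
)

```text
t: 44.17
tool_pos: [0.5013, -0.0986, 0.0128]
tcp_rot: [[-0.999, -0.032, -0.01], [-0.032, 0.999, -0.004], [0.01, -0.004, -1.0]]
ft_force: [-6.9, -3.7, 3.7]
opening: 0.0095
```

```bash
python3 - <<'E'
from h import *
s=ctrl.state();print(s["t"],np.array(s["tool_pos"]),np.array(s["ft_force"]),np.array(s["wrist_torque"]),s["opening"]);print(np.array(s["tcp_rot"]))
E
```

```text
44.1667 [ 0.5013 -0.0986  0.0128] [-6.9185 -3.7381  3.7272] [-0.812   1.2827  0.5226] 0.009493054694560337
[[-0.9994 -0.0323 -0.01  ]
 [-0.0322  0.9995 -0.0041]
 [ 0.0101 -0.0038 -0.9999]]
```

carry_out(
  dr=[
    [0,0,0],
    [0,0,0],
    [0,0,0],
    [0,0,0],
    [0,0,0],
    [0,0,0],
    [0,0,0],
    [0,0,0],
    [0,0,0],
    [0,0,0],
  ],
  offset=[
    [0,0,-0.01],
    [0,0,-0.02],
    [0,0,-0.02],
    [0,0,-0.02],
    [0,0,-0.02],
    [0,0,-0.02],
    [0,0,-0.02],
    [0,0,-0.02],
    [0,0,-0.02],
    [0,0,-0.02],
  ],
  jaw=[1,1,0.88,0.86,0.84,0.82,0.8,0.77,0.74,0.7],
)

```text
t: 45.0
tool_pos: [0.5055, -0.0962, 0.0127]
tcp_rot: [[-0.999, -0.033, -0.002], [-0.033, 0.999, -0.0], [0.002, 0.0, -1.0]]
ft_force: [-0.5, -0.4, -0.3]
opening: 0.0259
```

carry_out(
  dr=[
    [0,0,0],
    [0,0,0],
    [0,0,0],
    [0,0,0],
    [0,0,0],
    [0,0,0],
    [0,0,0],
    [0,0,0],
    [0,0,0],
    [0,0,0],
  ],
  offset=[
    [0,0,0.2],
    [0,0,0.6],
    [0,0,1.2],
    [0,0,1.9],
    [0,0,2.7],
    [0,0.4,3.5],
    [0,1.2,4.3],
    [0,2.4,5],
    [0,3.8,5.6],
    [0,5.2,6],
  ],
  jaw=[0.7,0.7,0.7,0.7,0.7,0.7,0.7,0.7,0.7,0.7],
)

```text
t: 45.83
tool_pos: [0.5055, 0.0343, 0.1646]
tcp_rot: [[-1.0, -0.031, -0.001], [-0.031, 1.0, -0.0], [0.001, -0.0, -1.0]]
ft_force: [1.2, 0.4, -0.7]
opening: 0.0261
```

carry_out(
  dr=[
    [0,0,0],
    [0,0,0],
    [0,0,0],
    [0,0,0],
    [0,0,0],
    [0,0,0],
    [0,0,0],
    [0,0,0],
    [0,0,0],
    [0,0,0],
  ],
  offset=[
    [0,1.2,0],
    [0,2.5,0],
    [0,3.9,0],
    [0,5.3,0],
    [0,6.7,0],
    [0,8,0],
    [0,9.2,0],
    [0,10,0],
    [0,10.3,0],
    [0,10.3,0],
  ],
  jaw=[0.7,0.7,0.7,0.7,0.7,0.7,0.7,0.7,0.7,0.7],
)

```text
t: 46.67
tool_pos: [0.5044, 0.293, 0.163]
tcp_rot: [[-0.999, -0.036, -0.003], [-0.036, 0.999, 0.001], [0.003, 0.001, -1.0]]
ft_force: [0.5, -0.2, -0.6]
opening: 0.0265
```

```bash
python3 shot.py z; python3 edges.py pics/z_top_raw.png; python3 - <<'E'
from ov import *
big=cv2.resize(cv2.imread("pics/z_top_raw.png")[200:245,370:450],None,fx=10,fy=10,interpolation=cv2.INTER_CUBIC)
cv2.imwrite("pics/z_big.png",big)
E
```

```text
46.6667 [0.5044 0.293  0.163 ] [ 0.4673 -0.2158 -0.5919] 0.026532088763922237 [-0.3232  0.739  -0.4894  1.7379  0.4612  0.7833  0.5692]
tail x {'mean': np.float64(-65.73), 'at': np.float64(-0.1), 'deg': np.float64(-1.2), 'n': 19}
+y plate edge {'mean': np.float64(34.44), 'at': np.float64(10.2), 'deg': np.float64(1.01), 'n': 48}
green -y {'mean': np.float64(-33.81), 'at': np.float64(27.4), 'deg': np.float64(0.36), 'n': 28}
green +y {'mean': np.float64(25.7), 'at': np.float64(32.6), 'deg': np.float64(0.1), 'n': 28}
bed +y {'mean': np.float64(55.36), 'at': np.float64(-2.9), 'deg': np.float64(-6.25), 'n': 13}
fence outer {'mean': np.float64(-57.86), 'at': np.float64(-33.0), 'deg': np.float64(0.23), 'n': 66}
```

View pics/z_big.png

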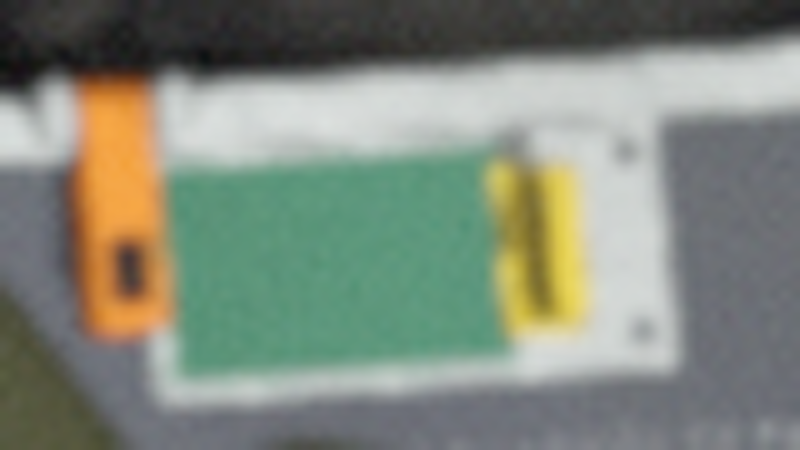

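View pics/z_side_raw.png

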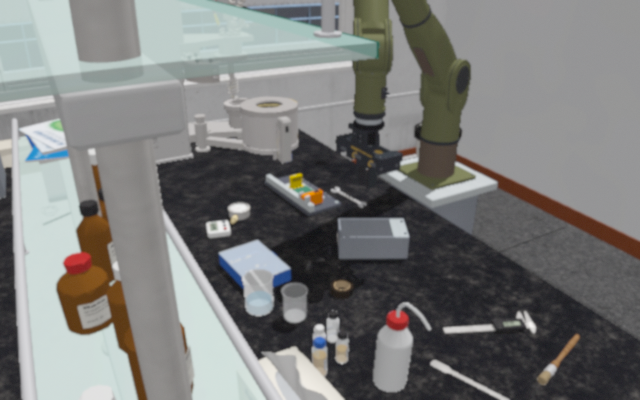

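```bash
python3 -c "
from workcell import ctrl
print(ctrl.finish_job(), ctrl.state()['t'])"
```

```text
the job is handed in; nothing more can be done
the job is handed in; nothing more can be done
```

The job is done and handed in, with the clock at about 47 s of the 64 s allowed. The flag is down and the panel lies home on the bed, tab up. The gripper is open and clear of everything.

**Flag**
- It was pushed fully down before the panel was touched, and the end stop answered with about 17 N.
- This took several tries. The reported TCP turned out to lie about 20 mm beyond the real fingertips, so the first sweeps caught the tip of the flag and then slid past it.
- Those slips gave wrist forces of about 42 N, with the fingers on the flag. That is well under the 120 N wrist limit. I could not rule out a higher peak between readings.

**Panel**
- I gripped it by the tab, tilted it 30°, drew it out from under the lip and laid it on the bed with no drop.
- I pushed it against the stop and the fence, with about 5 to 9 N on each, and let go.
- The pictures then suggested about 1° of yaw, so I gripped it again and twisted it toward the fence. Neither the yaw nor the position changed, so I take it to be flush already.

**Last checks**
- **Panel position:** the tail end reads x = -65.7 mm (home is -65). The green face read y = -4.2 mm (home is -4) while I pressed it in, and it had not moved in the last picture.
- **Disagreement:** different panel edges in the top view gave yaws from 0.1° to 1.2°, while the fence itself read 0.2°. The camera alone does not settle the yaw to better than about 1°.
- **Bystanders:** the tape roll, gauge and spanner stand where they were as far as I could see. I judged that by eye in the pictures and did not measure it.
- **Joint limit:** on an abandoned attempt to push the panel's side, joint 6 came to 0.045 rad, close to its 0.04 limit but not past it.

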